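# Reload the spring magazine of a disc feeder

### The job

Switch the disc feeder's isolator off before anything goes into its magazine, take the blue cover off and load every white disc on the bench into the spring-loaded magazine, pushing each one down until it is held flat under the two catches. When all are in, put the cover back on the magazine and only then switch the isolator on again. Leave the black rubber discs and everything else on the bench where they are.

Things in the scene. Friction and masses are not known exactly. Their poses are not given: they have to be found in the camera images.
- feeder: The grey disc feeder, fixed to the bench. Origin on the axis of its disc magazine, at bench level; z up; +y points from the magazine to the isolator box, x is the swing direction of the isolator. The plinth under the magazine is 150 x 150 mm and 42 mm high, centred on the origin; the isolator box (120 mm along x, 110 mm along y, 60 mm high) is centred at y = +130 mm.
- rod_top (a point): Top of one of the magazine's four upright steel guide rods, 8 mm thick, rounded top 179 mm above the bench, at x = +-21, y = +-29.5 mm of the feeder (2 mm play around a disc). The +x and -x sides of the magazine are open between the rods, with room for a gripper's fingers there and 51 mm free between the rods.
- catch_tip (a point): Lower tip (at rest) of the +y catch; the other is its mirror image on -y, tips 46 mm apart, 145 mm above the bench. The two sprung steel catches, 18 mm wide along x, hang from brackets on the +y and -y sides (hinges at y = +-37 mm, 162 mm high; brackets out to y = +-47 mm, 171 mm high) and slope inwards and down.
- mouth (a point): Point on the magazine axis at catch tip height, 145 mm above the bench, axes as the feeder's. A disc laid on the catches rests about 9 mm above it. Pushed down by its middle (4 to 10 N) it spreads them; when its top is 6 mm or more below this point they snap in over it; let go, it rises until its top stops level with this point. Only discs below the catches are loaded.
- cover: Blue round cover of the magazine: plate 100 mm across, 6 mm thick, with a black knob on top (24 mm across, 40 mm tall) and a locating boss below (56 mm across, 10 mm tall). Origin at the centre of the boss's underside, z up through the knob; 56 mm tall in all, 150 g. On the magazine the boss hangs between the rods and the plate rests on the rod tops, origin 24 mm above the mouth point.
- platform (a joint): Spring-loaded platform of the magazine (aluminium disc, 44 mm across, under the pile): how far it is pushed down, m. 0 = empty, its top 1 mm below the mouth point; about 0.014 more for each loaded disc; stop at 0.090. Spring 90 N/m with 2.5 N preload.
- isolator (a joint): Toggle handle of the feeder's isolator, swinging about an axis along the feeder's y: 0 = ON, leaning 0.6 rad towards the feeder's -x side (green mark), 1.2 rad = OFF, leaning 0.6 rad towards +x (red mark). It falls over centre by itself past 0.6 rad and rests against the stop on either side; about 2 N at its grip moves it.
- pivot (a point): Pivot of the isolator handle, 68 mm above the bench, in the middle of the isolator box.
- toggle_tip (a point): Top end of the isolator handle, 78 mm from the pivot. The red grip is 20 mm thick over the last 43 mm, the shank below it 10 mm thick.
- disc1: White plastic disc, 60 mm across, 14 mm thick, about 55 g; origin at its centre (7 mm above its underside), z along its axis. Either face may be up in the magazine. It starts flat on the bench; may be absent.
- disc2: White plastic disc, 60 mm across, 14 mm thick, about 55 g; origin at its centre (7 mm above its underside), z along its axis. Either face may be up in the magazine. It starts flat on the bench; may be absent.
- disc3: White plastic disc, 60 mm across, 14 mm thick, about 55 g; origin at its centre (7 mm above its underside), z along its axis. Either face may be up in the magazine. It starts flat on the bench; may be absent.
- disc4: White plastic disc, 60 mm across, 14 mm thick, about 55 g; origin at its centre (7 mm above its underside), z along its axis. Either face may be up in the magazine. It starts flat on the bench; may be absent.
- disc5: White plastic disc, 60 mm across, 14 mm thick, about 55 g; origin at its centre (7 mm above its underside), z along its axis. Either face may be up in the magazine. It starts flat on the bench; may be absent.
- rubber1: Black rubber disc, 60 mm across, 14 mm thick, flat on the bench; origin at its centre. Not for this feeder: leave it.
- rubber2: Black rubber disc, 60 mm across, 14 mm thick, flat on the bench; origin at its centre. Not for this feeder: leave it.
- fitting: Brass fitting standing on the bench, 34 mm across, 42 mm high; origin at the centre of its underside. Leave it.
- springpart: Steel coil spring standing on end, 22 mm across, 50 mm high; origin at the centre of its underside. Leave it.
- driver: Screwdriver with an orange handle lying on the bench, about 0.2 m long; origin under its middle. Leave it.
- jar: Small jar with a steel cap, 60 mm across, 90 mm high; origin at the centre of its underside. Leave it.

How it is judged:
By the outcome, as a careful person would: the job done as asked, in the order asked, and still so for the second after the job is handed in, with the robot touching nothing.
Of disc1, disc2, disc3, disc4, disc5 only 3 to 5 are there at a start; the rules pass over those that are not, and their reading is None.
At some moment in a run one of disc1, disc2, disc3, disc4, disc5 may be knocked a few centimetres aside while the robot is not near it.
It also fails if it takes over 210 s, if anything falls off the work surface, if the arm or the gripper's body presses on something with over 40 N, if the wrist force passes 120 N, or if a joint passes its speed limit or range.

### The arm

A 6-joint arm with a two-finger parallel gripper is mounted at the origin on the work surface. World frame = base frame: x ahead of the robot, y to its left, z up, the work surface at z = 0. Lengths are in mm, angles in degrees, forces in N, time in s.
With the tool pointing down it reaches from about 300 to 850 mm from the base axis. Payload 4.2 kg.
Tool frame: the origin (TCP) lies midway between the tips of the shut fingers; the grasp point (between the pads) lies env.grip_depth behind it (env.grip_depth is the distance from the TCP to the grasp point, in mm); z points along the fingers, y is the direction in which the jaws open and shut (so a half turn about z gives the same grasp; the last joint's range is limited). The gripper opens to 91 mm and grips with 3 to 60 N. Pads are 32 mm wide; open, the fingers measure 118 mm over their backs; the gripper's body (76 mm by 178 mm) begins 60 mm behind the grasp point.
Start: joints at [-71.333, 18.312, 89.639, -0, 72.044, -1.146], TCP at [194.9, -540.978, 213.976] pointing down, gripper open.
Joint ranges: [-177.97, 177.97], [-48.28, 115.42], [12.27, 149.76], [-77.06, 257.06], [2.81, 150.46], [-146.56, 146.56]. Speed limits (degrees/s): [147.25, 147.25, 180, 180, 180, 180].

### API

Orientations are given as [roll, pitch, yaw] about the fixed x, y, z axes, in that order (R = Rz(yaw) Ry(pitch) Rx(roll)).
In Python, from workcell import env, cams, spotter gives the robot as it stands.
- The arm moves only by the tool apply_moves, never from a script. Its argument "plan" is a list of rows, each an object with "jaw": the closure, from 0 (fully open) to 1 (shut); "delta_pos": the shift along the tool's x, y, z in mm, a list of three; "spin": the turn about the tool's z in rad. In form: [{"jaw": jaw, "delta_pos": [dx, dy, dz], "spin": spin}, ...]. A call has exactly 8 rows; each row is the pose to reach, as a shift and turn from the pose measured when the call began, along the tool's axes at that moment; what a row does not reach only later rows make up. A row lasts 1/8 s, in which the tool goes at most 62.5 mm and 10.7 degrees, less where a joint would pass 70% of its speed; a pose out of reach is approached as far as the arm can. A call with a gripper value outside its range is refused whole. The fingers move at their own pace and stop on an object; "squeeze" is the grip in N (left out, the last holds). Time passes only in rows, so rows that repeat a pose let the fingers close, or fill a call up. It gives the time, the measured TCP pose, the force and the opening at its end, in the units of the state.
- env.state(): the state, without advancing time (a new reading comes with each control period).
- cams.grab_frame(name): name is "scene" or "top" or "wrist"; returns the picture (420x560x3 uint8, red, green, blue); there is no depth.
- cams.calibration(name): a dict with "camera_matrix" (3x3 intrinsics, pixels), "rvec" (rotation vector, rad) and "tvec" (3), from world to camera coordinates, as OpenCV has them. Camera axes: x right, y down, z forward; pixel columns grow to the right and rows downward; lengths in mm; the calibration is good to about 2 mm. A picture is of the moment at which its call begins: read the wrist's pose just before it. calibration takes no time and is no camera call; for the wrist camera it gives the pose at the moment of the call.
- env.job_done(): hands the job in, once; it reports no verdict.
Trained networks look in the newest picture that a camera, given by its name, has taken for a name from the list of things; names that differ only in an ending like _2 or _b are one class to them, and where a whole thing is asked for, a point or a joint stands for the part that bears it (a point fixed in the world has none). Each returns a list of dicts, best first, with "confidence" (0 to 1); they miss things now and then, are a little off and sometimes report something else, mostly with a low value. They report only what shows in the picture. A call takes as long as a camera call.
- spotter.masks_of(camera, target): "region" (420x560 bool, what is visible of it) and "extent" ([left, top, right, bottom] in pixels, round what is visible of it).
The state is a dict: "time_s": time; "qpos": joint angles; "qvel": joint speeds; "effort": joint torques, N m; "ee_pos": TCP position; "ee_rot": TCP orientation; "force": force on the tool from outside, world axes, zero at the start; "torque": the same for the moment, N m; "gripper_width": finger opening in mm.
Only numpy, scipy, OpenCV 4.12 (cv2) and the standard library are available. Lean on these libraries where they do the work, as an engineer would, in place of code of your own. Each camera call takes 0.05 s, during which the arm holds its last target.

## Working session

There is one attempt and no reset: what is moved stays moved. The work goes in short steps, Python scripts to look and compute and a tool call to move; the robot and the scene stay as the last step left them, time stands still between calls to the robot, and variables do not carry over. Pictures are saved under pics/ and viewed, and the job is handed in when it is done.

Besides the shell and the picture viewer there is one more tool, called after "Call:" as a command line: name --argument value ..., lists and objects as JSON in quotes. apply_moves: Moves the arm, as the interface text tells. Its arguments: {"type":"object","properties":{"plan":{"type":"array"},"squeeze":{"type":"number"}},"required":["plan"]}

```bash
ls; mkdir -p pics; cat > h.py <<'E'
import numpy as np, cv2
from workcell import env, cams, spotter
def grab(n,f=None):
    im=cams.grab_frame(n)
    if f: cv2.imwrite('pics/'+f,cv2.cvtColor(im,cv2.COLOR_RGB2BGR))
    return im
def cal(n):
    c=cams.calibration(n); return np.array(c['camera_matrix'],float),np.array(c['rvec'],float).reshape(3,1),np.array(c['tvec'],float).reshape(3)
def ray(n,uv,z,c=None):
    K,r,t=c or cal(n); R=cv2.Rodrigues(r)[0]
    o=-R.T@t; uv=np.atleast_2d(uv)
    d=(R.T@np.linalg.inv(K)@np.c_[uv,np.ones(len(uv))].T).T
    return o+d*((z-o[2])/d[:,2])[:,None]
def proj(n,p,c=None):
    K,r,t=c or cal(n)
    return cv2.projectPoints(np.atleast_2d(np.array(p,float)),r,t,K,None)[0].reshape(-1,2)
E
python3 - <<'E'
from h import *
s=env.state(); print({k:np.round(v,3) for k,v in s.items()}, env.grip_depth)
for n in('scene','top','wrist'):
    grab(n,n+'0.png'); 
    K,r,t=cal(n); R=cv2.Rodrigues(r)[0]; print(n,np.round(K,1).tolist(),np.round(-R.T@t),np.round(R[2],3))
E
```

```text
pics
{'time_s': np.float64(0.0), 'qpos': array([-7.1334e+01,  1.8352e+01,  8.9705e+01, -1.0000e-03,  7.2042e+01,
       -1.1450e+00]), 'qvel': array([ 0.017, -0.091, -0.095,  0.073, -0.074, -0.014]), 'effort': array([ 2.0000e-03, -4.1246e+01, -2.3197e+01,  7.3000e-02,  4.6000e-02,
       -0.0000e+00]), 'ee_pos': array([ 194.727, -540.503,  213.119]), 'ee_rot': array([-1.7990e+02, -1.0000e-03,  1.9812e+01]), 'force': array([ 0.22 , -0.729,  0.117]), 'torque': array([ 0.043,  0.024, -0.003]), 'gripper_width': np.float64(90.982)} 18.8
scene [[403.9, 0.0, 272.8], [0.0, 403.9, 206.2], [0.0, 0.0, 1.0]] [1179. -380.  820.] [-0.598  0.298 -0.744]
top [[478.7, 0.0, 277.9], [0.0, 478.7, 204.6], [0.0, 0.0, 1.0]] [ 500. -101. 1482.] [ 0.074 -0.001 -0.997]
wrist [[362.9, 0.0, 281.0], [0.0, 362.9, 204.7], [0.0, 0.0, 1.0]] [ 260. -517.  385.] [-0.236 -0.085 -0.968]
```

View pics/top0.png

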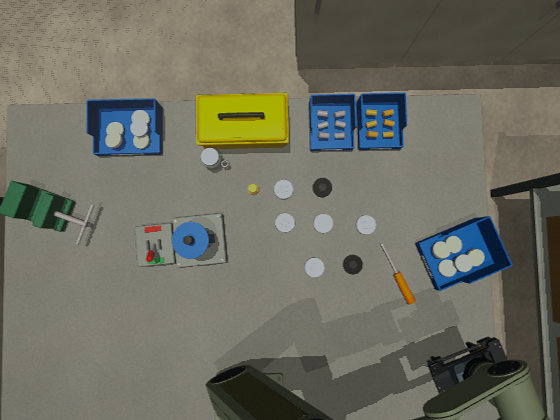

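View pics/scene0.png

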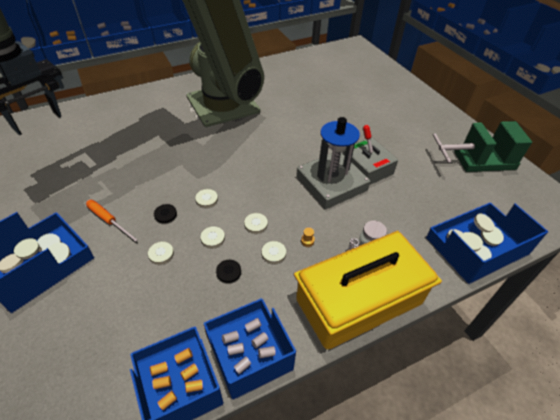

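View pics/wrist0.png

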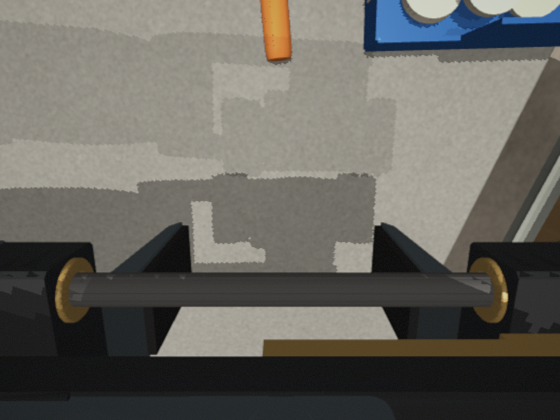

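```bash
cat >> h.py <<'E'
def find(n,t,z,minc=0.3,grabit=False):
    if grabit: grab(n)
    out=[]
    for m in spotter.masks_of(n,t):
        if m['confidence']<minc: continue
        r=m['region'].astype(np.uint8)
        cs=max(cv2.findContours(r,cv2.RETR_EXTERNAL,cv2.CHAIN_APPROX_NONE)[0],key=len)
        mm=cv2.moments(r,True); uv=np.array([mm['m10']/mm['m00'],mm['m01']/mm['m00']])
        out.append((round(m['confidence'],2),np.round(uv,1).tolist(),m['extent'] if isinstance(m['extent'],list) else np.array(m['extent']).tolist(),np.round(ray(n,uv,z)[0],1).tolist()))
    return out
E
python3 - <<'E'
from h import *
for n in('top','scene'):
  grab(n)
  for t,z in(('disc1',10),('rubber1',10),('cover',172),('feeder',42),('fitting',21),('jar',80),('springpart',40)):
    print(n,t); [print('  ',*o) for o in find(n,t,z)]
m=spotter.masks_of('top','feeder')[0]['region']
im=grab('top')
b=im[190:290,110:250].copy(); cv2.imwrite('pics/fz.png',cv2.cvtColor(cv2.resize(b,None,fx=5.5,fy=5.5,interpolation=cv2.INTER_CUBIC),cv2.COLOR_RGB2BGR))
im=grab('scene')
b=im[100:220,280:420].copy(); cv2.imwrite('pics/fs.png',cv2.cvtColor(cv2.resize(b,None,fx=5,fy=5,interpolation=cv2.INTER_CUBIC),cv2.COLOR_RGB2BGR))
E
```

```text
top disc1
   0.87 [282.9, 188.8] [274.3, 179.9, 295.9, 198.1] [657.9, -118.0, 10.0]
   0.79 [365.2, 224.4] [351.4, 213.9, 371.8, 234.7] [542.0, -368.2, 10.0]
   0.77 [322.1, 222.8] [312.5, 214.4, 330.3, 231.4] [550.1, -236.0, 10.0]
   0.76 [284.1, 222.3] [273.8, 215.4, 293.0, 235.1] [554.3, -119.2, 10.0]
   0.74 [313.9, 267.1] [305.5, 258.2, 326.6, 272.6] [415.4, -206.9, 10.0]
top rubber1
   0.75 [352.1, 263.9] [342.4, 253.6, 362.7, 275.6] [422.5, -323.7, 10.0]
   0.68 [321.3, 187.1] [314.9, 178.5, 332.1, 200.7] [660.4, -236.7, 10.0]
top cover
   0.72 [189.4, 239.8] [171.4, 220.6, 209.9, 258.0] [506.5, 142.6, 172.0]
top feeder
   0.91 [179.1, 242.2] [134.2, 211.6, 228.1, 268.2] [500.9, 197.7, 42.0]
   0.57 [284.1, 222.5] [275.2, 214.8, 294.0, 234.4] [552.6, -118.8, 42.0]
top fitting
   0.48 [252.6, 188.9] [248.7, 183.0, 259.6, 193.3] [658.6, -24.8, 21.0]
   0.39 [179.8, 242.0] [134.8, 212.9, 227.0, 266.8] [501.2, 199.8, 21.0]
top jar
   0.65 [210.9, 159.0] [200.7, 150.5, 223.7, 167.0] [744.2, 93.8, 80.0]
top springpart
   0.47 [224.6, 164.1] [221.7, 158.7, 233.7, 167.6] [734.5, 58.0,
[... 499 characters left out ...]
[214.3, 258.7, 240.9, 284.5] [667.8, -239.6, 10.0]
   0.6 [307.5, 237.6] [302.6, 224.9, 313.5, 244.6] [660.2, -21.7, 10.0]
   0.58 [164.5, 213.7] [151.2, 204.4, 173.7, 222.4] [430.1, -325.6, 10.0]
   0.58 [272.9, 252.4] [259.7, 241.0, 287.8, 263.8] [664.2, -120.4, 10.0]
   0.33 [345.9, 169.9] [295.6, 126.2, 395.0, 209.6] [488.7, 202.4, 10.0]
scene cover
   0.72 [339.4, 132.8] [319.3, 119.3, 361.6, 147.6] [499.9, 147.2, 172.0]
scene feeder
   0.97 [345.3, 170.4] [297.6, 125.8, 398.5, 206.0] [516.9, 177.0, 42.0]
scene fitting
   0.68 [307.6, 237.0] [300.9, 224.0, 314.9, 243.8] [665.7, -25.3, 21.0]
scene jar
   0.9 [371.9, 232.0] [356.7, 219.2, 387.8, 246.4] [754.6, 92.1, 80.0]
scene springpart
```

View pics/fz.png

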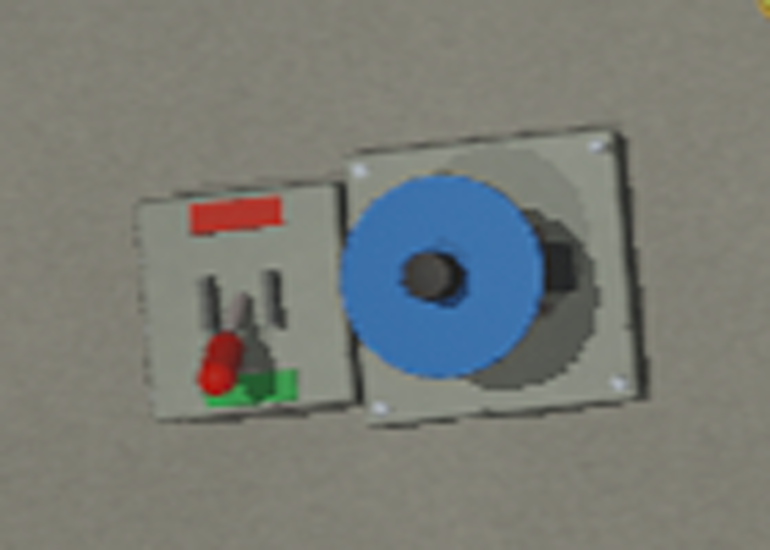

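View pics/fs.png

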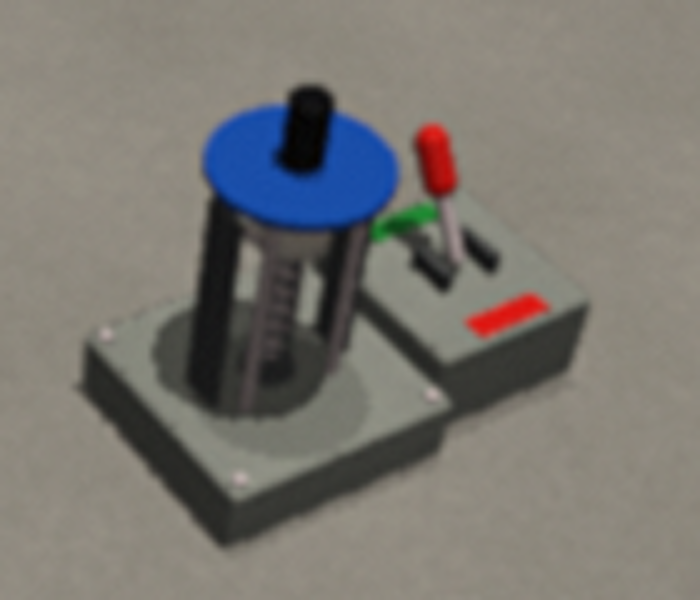

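```bash
python3 - <<'E'
from h import *
z=np.array([(347,157),(614,130),(638,394),(368,424)])/5.5+[110,190]-0.4
p=ray('top',z,42); print(p.round(1)); print(p.mean(0)); 
for a,b in((0,1),(1,2),(2,3),(3,0)): d=p[b]-p[a]; print(np.linalg.norm(d),np.degrees(np.arctan2(d[1],d[0])))
print('plate top',ray('top',np.array([[442,276]])/5.5+[110,190]-.4,185))
print('knob top',ray('top',np.array([[430,275]])/5.5+[110,190]-.4,225))
print('pivot-ish box corners',ray('top',np.array([(138,200),(338,184),(357,403),(158,420)])/5.5+[110,190]-.4,60))
zs=np.array([(85,345),(232,497),(450,410)])/5+[280,100]-.4
print('scene plinth',ray('scene',zs,42))
print('scene plate',ray('scene',np.array([[301,165]])/5+[280,100]-.4,185))
print('scene knobtop',ray('scene',np.array([[312,97]])/5+[280,100]-.4,225))
print('toggle tip top/scene',ray('top',np.array([[215,378]])/5.5+[110,190]-.4,127),ray('scene',np.array([[433,134]])/5+[280,100]-.4,127))
E
```

```text
[[573.5 216.4  42. ]
 [584.9  70.   42. ]
 [440.8  59.   42. ]
 [428.  206.   42. ]]
[506.78059915 137.86875173  42.        ]
146.8659286289406 -85.55423078869548
144.5210446662646 -175.64939788898565
147.5430391340084 94.97299449141961
145.88133417734085 4.0880012952897635
plate top [[506.51493038 138.65460424 185.        ]]
knob top [[506.91038934 136.99142139 225.        ]]
pivot-ish box corners [[551.96306918 325.52766121  60.        ]
 [558.08003092 217.42575238  60.        ]
 [440.21719099 208.01321304  60.        ]
 [433.63426784 314.91700159  60.        ]]
scene plinth [[452.30397706  55.43537866  42.        ]
 [589.19002412  70.64973555  42.        ]
 [583.50547565 213.34875779  42.        ]]
scene plate [[513.43414019 137.95840715 185.        ]]
scene knobtop [[511.48638826 139.15828867 225.        ]]
toggle tip top/scene [[457.43358976 266.11370716 127.        ]] [[459.90861022 268.17293242 127.        ]]
```

```bash
cat >> h.py <<'E'
def go(p,yaw=None):
    s=env.state(); e=s['ee_pos']; R=cv2.Rodrigues(np.zeros(3))[0]
    r,pt,y=np.radians(s['ee_rot'])
    from scipy.spatial.transform import Rotation as Ro
    M=Ro.from_euler('xyz',[r,pt,y]).as_matrix()
    d=M.T@(np.array(p,float)-e)
    sp=0 if yaw is None else -np.radians((yaw-np.degrees(y)+180)%360-180)
    print('at',e.round(1),s['ee_rot'].round(2),'-> delta',d.round(1),'spin',round(sp,3),'dist',round(np.linalg.norm(d)),'t',round(float(s['time_s']),2))
E
python3 - <<'E'
from h import *
go([400,0,270],94.5)
E
```

```text
at [ 194.9 -541.   214. ] [179.99   0.    19.82] -> delta [ 376.3 -439.4  -56.1] spin -1.303 dist 581 t 1.1
```

Call:
apply_moves --plan '[{"jaw": 1, "delta_pos": [40, -45, -30], "spin": -0.16}, {"jaw": 1, "delta_pos": [85, -98, -56], "spin": -0.33}, {"jaw": 1, "delta_pos": [130, -150, -56], "spin": -0.5}, {"jaw": 1, "delta_pos": [175, -203, -56], "spin": -0.67}, {"jaw": 1, "delta_pos": [220, -255, -56], "spin": -0.84}, {"jaw": 1, "delta_pos": [265, -308, -56], "spin": -1.0}, {"jaw": 1, "delta_pos": [310, -360, -56], "spin": -1.15}, {"jaw": 1, "delta_pos": [350, -410, -56], "spin": -1.303}]'

```text
time_s: 2.1
ee_pos: [368.8, -81.7, 270.3]
ee_rot: [179.9, 0.0, 94.7]
force: [0.7, 0.4, -1.2]
gripper_width: 13.9
```

```bash
python3 - <<'E'
from h import *
go([410,80,270],94.5)
E
```

```text
at [368.8 -81.7 270.3] [1.7991e+02 4.0000e-02 9.4740e+01] -> delta [157.8  54.4   0.3] spin 0.004 dist 167 t 2.1
```

Call:
apply_moves --plan '[{"jaw": 1, "delta_pos": [40, 25, -20], "spin": 0}, {"jaw": 1, "delta_pos": [80, 50, -40], "spin": 0}, {"jaw": 1, "delta_pos": [110, 70, -60], "spin": 0}, {"jaw": 1, "delta_pos": [140, 90, -80], "spin": 0}, {"jaw": 1, "delta_pos": [160, 110, -80], "spin": 0}, {"jaw": 1, "delta_pos": [170, 120, -80], "spin": 0}, {"jaw": 1, "delta_pos": [170, 120, -80], "spin": 0}, {"jaw": 1, "delta_pos": [170, 120, -80], "spin": 0}]'

```text
time_s: 3.1
ee_pos: [473.6, 96.8, 350.3]
ee_rot: [180.0, 0.1, 94.7]
force: [-0.2, 0.2, 0.1]
gripper_width: 0.5
```

```bash
python3 - <<'E'
from h import *
grab('wrist','w1.png')
go([420,267,300])
print(proj('wrist',[[508,138,185],[508,138,225]]))
E
```

```text
at [473.6  96.8 350.4] [1.7993e+02 6.0000e-02 9.4680e+01] -> delta [174.1 -39.6  50.2] spin 0 dist 185 t 3.15
[[322.78105132 145.99898597]
 [328.35220569 150.76062898]]
```

View pics/w1.png

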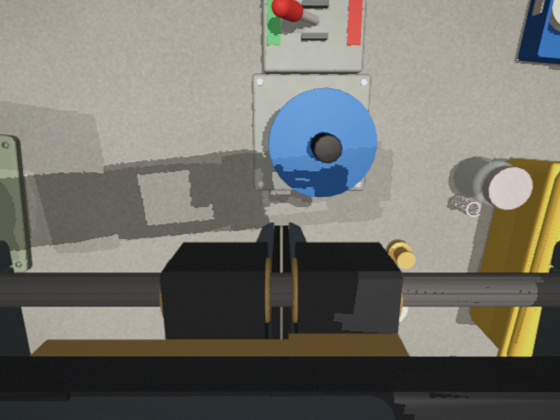

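```bash
python3 - <<'E'
from h import *
im=cv2.imread('pics/w1.png'); c=cal('wrist')
K,r,t=c; R=cv2.Rodrigues(r)[0]; print('cam',(-R.T@t).round(1),R[2].round(3))
hsv=cv2.cvtColor(im,cv2.COLOR_BGR2HSV)
m=cv2.inRange(hsv,(100,120,50),(125,255,255)); m[:,:240]=0;m[:,400:]=0;m[230:]=0
m=cv2.morphologyEx(m,cv2.MORPH_CLOSE,np.ones((9,9)))
ct=max(cv2.findContours(m,cv2.RETR_EXTERNAL,cv2.CHAIN_APPROX_NONE)[0],key=len)[:,0]
p=ray('wrist',ct,185,c)[:,:2]
print(cv2.minEnclosingCircle(ct.astype(np.float32)),cv2.minEnclosingCircle(p.astype(np.float32)), cv2.fitEllipse(p.astype(np.float32)))
print('knob',ray('wrist',[[327,149]],225,c))
cr=ray('wrist',[(254,76),(368,76),(363,71),(263,71)],42,c); print(cr)
cr=ray('wrist',[(363,71),(263,71)],60,c); print(cr)
cv2.imwrite('pics/w1z.png',cv2.resize(im[0:220,230:390],None,fx=3.6,fy=2.7,interpolation=cv2.INTER_CUBIC)) if 0 else cv2.imwrite('pics/w1z.png',cv2.resize(im[0:220,230:390],None,fx=2.7,fy=2.7,interpolation=cv2.INTER_CUBIC))
E
```

```text
cam [466.4 167.  521.6] [ 0.023 -0.252 -0.967]
((322.1813659667969, 142.44297790527344), 54.77687454223633) ((507.23028564453125, 139.36033630371094), 49.5024528503418) ((507.2201843261719, 139.4950408935547), (97.35791015625, 97.81320190429688), 98.74687194824219)
knob [[506.74129122 139.32492863 225.        ]]
[[430.34155905 204.91638407  42.        ]
 [572.41625942 216.61023685  42.        ]
 [565.36239527 221.94467347  42.        ]
 [441.14357194 211.71767952  42.        ]]
[[561.64809634 219.88357219  60.        ]
 [442.09114071 210.04039199  60.        ]]
```

View pics/w1z.png

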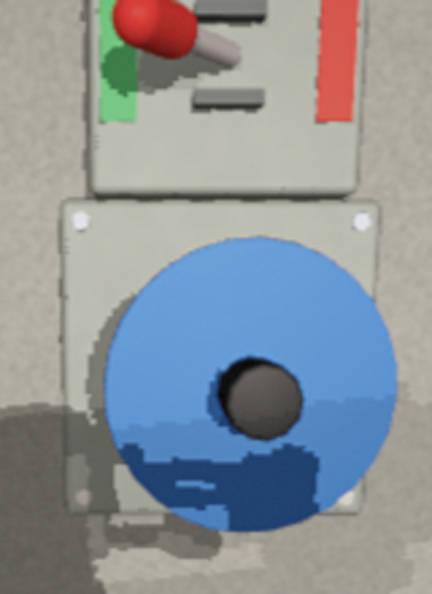

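Call:
apply_moves --plan '[{"jaw": 1, "delta_pos": [45, -30, 0], "spin": 0}, {"jaw": 1, "delta_pos": [95, -43, 10], "spin": 0}, {"jaw": 1, "delta_pos": [145, -43, 40], "spin": 0}, {"jaw": 1, "delta_pos": [169, -43, 85], "spin": 0}, {"jaw": 1, "delta_pos": [169, -43, 140], "spin": 0}, {"jaw": 1, "delta_pos": [169, -43, 195], "spin": 0}, {"jaw": 1, "delta_pos": [169, -43, 235], "spin": 0}, {"jaw": 1, "delta_pos": [169, -43, 245], "spin": 0}]'

```text
time_s: 4.15
ee_pos: [415.8, 259.9, 103.3]
ee_rot: [-179.8, 0.2, 94.6]
force: [-0.9, -0.4, -0.2]
gripper_width: 0.4
```

Call:
apply_moves --plan '[{"jaw": 1, "delta_pos": [0, 10, 0], "spin": 0}, {"jaw": 1, "delta_pos": [0, 20, 0], "spin": 0}, {"jaw": 1, "delta_pos": [0, 32, 0], "spin": 0}, {"jaw": 1, "delta_pos": [0, 44, 0], "spin": 0}, {"jaw": 1, "delta_pos": [0, 56, 0], "spin": 0}, {"jaw": 1, "delta_pos": [0, 68, 0], "spin": 0}, {"jaw": 1, "delta_pos": [0, 76, 0], "spin": 0}, {"jaw": 1, "delta_pos": [0, 76, 0], "spin": 0}]'

```text
time_s: 5.15
ee_pos: [492.1, 266.1, 102.8]
ee_rot: [-179.8, 0.2, 94.6]
force: [-1.1, 0.1, 0.7]
gripper_width: 0.5
```

```bash
python3 - <<'E'
from h import *
im=grab('scene'); im2=grab('top')
a=cv2.resize(im[80:220,280:420],(400,400)); b=cv2.resize(im2[180:280,120:220],(400,400))
cv2.imwrite('pics/t1.png',cv2.cvtColor(np.hstack([a,b]),cv2.COLOR_RGB2BGR))
go([420,262,250])
E
```

```text
at [491.2 265.9 102.9] [-179.78    0.21   94.63] -> delta [   1.3  -71.9 -146.9] spin 0 dist 164 t 5.25
```

View pics/t1.png

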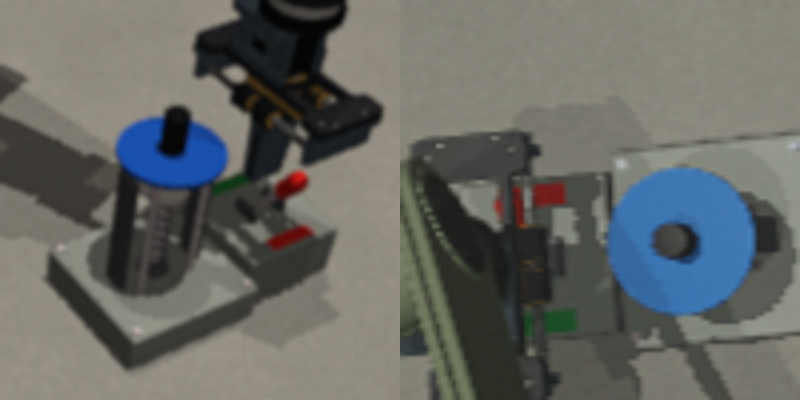

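Call:
apply_moves --plan '[{"jaw": 1, "delta_pos": [0, 0, -50], "spin": 0}, {"jaw": 1, "delta_pos": [0, 0, -100], "spin": 0}, {"jaw": 0.4, "delta_pos": [-10, 1, -150], "spin": 0}, {"jaw": 0.4, "delta_pos": [-60, 3, -165], "spin": 0}, {"jaw": 0.4, "delta_pos": [-105, 5, -165], "spin": 0}, {"jaw": 0.4, "delta_pos": [-128, 6, -165], "spin": 0}, {"jaw": 0.4, "delta_pos": [-128, 6, -160], "spin": 0}, {"jaw": 0.4, "delta_pos": [-128, 6, -150], "spin": 0}]'

```text
time_s: 6.25
ee_pos: [507.9, 140.0, 253.0]
ee_rot: [-179.8, 0.2, 94.6]
force: [0.5, 0.0, -0.6]
gripper_width: 54.2
```

```bash
python3 - <<'E'
from h import *
print(env.state()['gripper_width'])
go([507,139.2,191],94.7)
grab('scene','s2.png'); grab('wrist','w2.png')
E
```

```text
54.19159938186246
at [507.9 140.  253. ] [-1.798e+02  1.700e-01  9.465e+01] -> delta [-0.6 -0.8 62. ] spin -0.001 dist 62 t 6.25
```

View pics/w2.png

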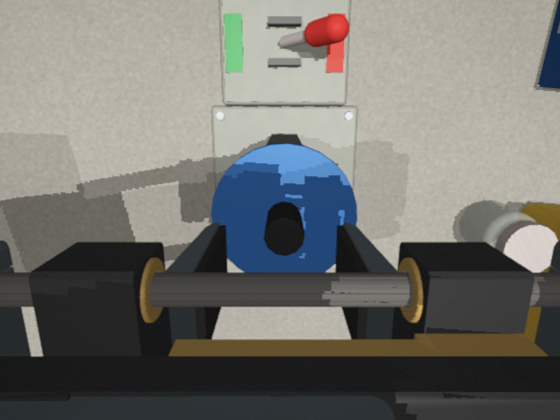

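View pics/s2.png

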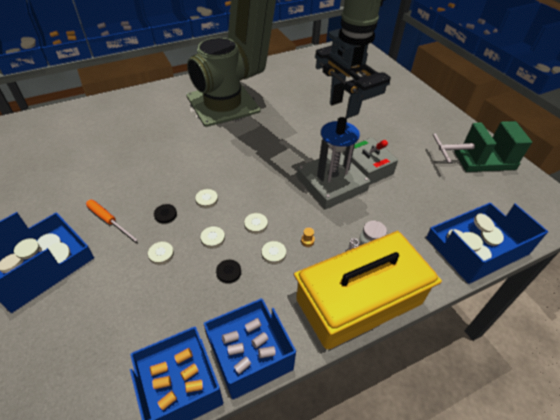

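Call:
apply_moves --plan '[{"jaw": 0.4, "delta_pos": [-0.5, -0.8, 30], "spin": 0}, {"jaw": 0.4, "delta_pos": [-0.5, -0.8, 52], "spin": 0}, {"jaw": 0.4, "delta_pos": [-0.5, -0.8, 61], "spin": 0}, {"jaw": 0.4, "delta_pos": [-0.5, -0.8, 62], "spin": 0}, {"jaw": 1, "delta_pos": [-0.5, -0.8, 62], "spin": 0}, {"jaw": 1, "delta_pos": [-0.5, -0.8, 62], "spin": 0}, {"jaw": 1, "delta_pos": [-0.5, -0.8, 62], "spin": 0}, {"jaw": 1, "delta_pos": [-0.5, -0.8, 62], "spin": 0}]' --squeeze 20

```text
time_s: 7.35
ee_pos: [506.3, 139.3, 190.1]
ee_rot: [-179.7, 0.2, 94.7]
force: [-0.1, -0.1, 1.2]
gripper_width: 23.6
```

```bash
python3 - <<'E'
from h import *
go([507,139.2,280],94.7); print(env.state()['force'],env.state()['gripper_width'])
E
```

```text
at [506.3 139.3 190.1] [-179.67    0.2    94.69] -> delta [ -0.5   0.2 -89.9] spin -0.0 dist 90 t 7.35
[-0.12575313 -0.10185759  1.17484217] 23.56269573480231
```

Call:
apply_moves --plan '[{"jaw": 1, "delta_pos": [0, 0, -15], "spin": 0}, {"jaw": 1, "delta_pos": [0, 0, -40], "spin": 0}, {"jaw": 1, "delta_pos": [-10, -5, -70], "spin": 0}, {"jaw": 1, "delta_pos": [-50, -25, -80], "spin": 0}, {"jaw": 1, "delta_pos": [-95, -50, -80], "spin": 0}, {"jaw": 1, "delta_pos": [-135, -75, -70], "spin": 0}, {"jaw": 1, "delta_pos": [-165, -95, -30], "spin": 0}, {"jaw": 1, "delta_pos": [-170, -100, 20], "spin": 0}]'

```text
time_s: 8.35
ee_pos: [420.4, -40.1, 172.0]
ee_rot: [-179.9, 0.3, 94.5]
force: [0.1, 0.3, -2.7]
gripper_width: 23.6
```

```bash
python3 - <<'E'
from h import *
go([415,-35,22.5],94.7); print(env.state()['force'],env.state()['gripper_width'])
E
```

```text
at [420.4 -40.1 172. ] [-179.9     0.28   94.54] -> delta [  6.2  -4.7 149.5] spin -0.003 dist 150 t 8.35
[ 0.07915478  0.25977472 -2.7058025 ] 23.602661905229333
```

Call:
apply_moves --plan '[{"jaw": 1, "delta_pos": [0, 0, 40], "spin": 0}, {"jaw": 1, "delta_pos": [0, 0, 85], "spin": 0}, {"jaw": 1, "delta_pos": [0, 0, 125], "spin": 0}, {"jaw": 1, "delta_pos": [0, 0, 142], "spin": 0}, {"jaw": 1, "delta_pos": [0, 0, 148], "spin": 0}, {"jaw": 1, "delta_pos": [0, 0, 151], "spin": 0}, {"jaw": 1, "delta_pos": [0, 0, 151], "spin": 0}, {"jaw": 1, "delta_pos": [0, 0, 151], "spin": 0}]'

```text
time_s: 9.35
ee_pos: [420.8, -40.9, 21.8]
ee_rot: [-180.0, 0.3, 94.5]
force: [-0.0, 0.2, -2.6]
gripper_width: 23.5
```

Call:
apply_moves --plan '[{"jaw": 1, "delta_pos": [0, 0, 1], "spin": 0}, {"jaw": 1, "delta_pos": [0, 0, 1], "spin": 0}, {"jaw": 0.4, "delta_pos": [0, 0, 1], "spin": 0}, {"jaw": 0.4, "delta_pos": [0, 0, 1], "spin": 0}, {"jaw": 0.4, "delta_pos": [0, 0, 0], "spin": 0}, {"jaw": 0.4, "delta_pos": [0, 0, -40], "spin": 0}, {"jaw": 0.2, "delta_pos": [0, 0, -90], "spin": 0}, {"jaw": 0, "delta_pos": [0, 0, -140], "spin": 0}]'

```text
time_s: 10.35
ee_pos: [420.4, -40.1, 163.2]
ee_rot: [-180.0, 0.3, 94.5]
force: [0.2, -0.0, -0.2]
gripper_width: 71.8
```

```bash
python3 - <<'E'
from h import *
im=grab('scene','s3.png')
for o in find('scene','disc1',10): print(o)
go([555,-150,300],94.7); print(env.state()['force'],env.state()['gripper_width'])
E
```

```text
(0.91, [273.4, 252.8], [261.0, 246.9, 286.9, 265.3], [665.6, -119.8, 10.0])
(0.82, [206.0, 198.5], [197.4, 191.1, 217.3, 207.6], [424.3, -208.2, 10.0])
(0.76, [160.1, 253.0], [148.2, 244.6, 174.1, 262.9], [549.1, -369.7, 10.0])
(0.65, [255.3, 223.2], [240.6, 214.3, 266.6, 234.2], [561.2, -121.8, 10.0])
(0.57, [211.8, 237.1], [198.1, 225.7, 225.5, 245.8], [556.4, -239.3, 10.0])
at [424.3 -40.5 166.7] [179.35   0.42  94.54] -> delta [-120.4  123.1 -131. ] spin -0.003 dist 216 t 10.45
[ 0.15230861 -0.46203647 -0.4328042 ] 79.75316505150127
```

View pics/s3.png

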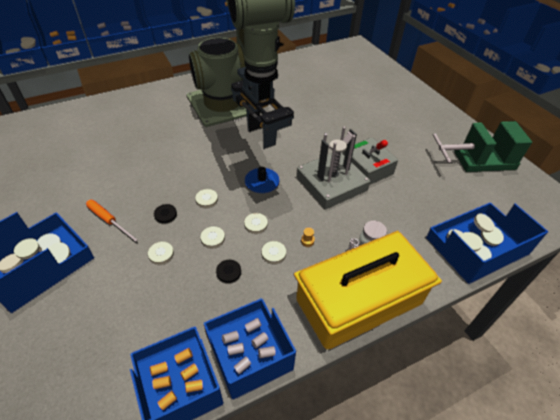

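Call:
apply_moves --plan '[{"jaw": 0, "delta_pos": [-25, 30, -10], "spin": 0}, {"jaw": 0, "delta_pos": [-55, 70, -10], "spin": 0}, {"jaw": 0, "delta_pos": [-80, 105, 0], "spin": 0}, {"jaw": 0, "delta_pos": [-88, 121, 10], "spin": 0}, {"jaw": 0, "delta_pos": [-89, 122, 15], "spin": 0}, {"jaw": 0, "delta_pos": [-89, 122, 15], "spin": 0}, {"jaw": 0, "delta_pos": [-89, 122, 15], "spin": 0}, {"jaw": 0, "delta_pos": [-89, 122, 15], "spin": 0}]'

```text
time_s: 11.45
ee_pos: [552.8, -119.3, 154.5]
ee_rot: [179.3, 0.4, 94.6]
force: [0.2, 0.2, 0.0]
gripper_width: 91.1
```

```bash
cat >> h.py <<'E'
def wdisc(f,z=14,zt=3):
    import cv2
    env.state(); c=cal('wrist'); im=grab('wrist',f)
    s=env.state()['ee_pos']
    for m in spotter.masks_of('wrist','disc1'):
        if m['confidence']<.3: continue
        r=m['region'].astype(np.uint8)
        ct=max(cv2.findContours(r,cv2.RETR_EXTERNAL,cv2.CHAIN_APPROX_NONE)[0],key=len)[:,0].astype(float)
        p=ray('wrist',ct,z,c)[:,:2].astype(np.float32)
        if len(p)<6: continue
        e=cv2.fitEllipse(p); print('disc',round(m['confidence'],2),'ell',np.round(e[0],1),np.round(e[1],1),'minc',np.round(cv2.minEnclosingCircle(p)[0],1),round(cv2.minEnclosingCircle(p)[1],1),'uv',ct.mean(0).round())
E
python3 - <<'E'
from h import *
wdisc('w3.png'); go([554,-119,3],94.7)
E
```

```text
disc 0.68 ell [ 551.3 -248. ] [35.4 61.7] minc [ 550.6 -239. ] 29.1 uv [268. 319.]
disc 0.64 ell [ 407.9 -188.9] [19.4 53. ] minc [ 410.4 -191.2] 26.8 uv [117. 253.]
disc 0.62 ell [ 554.4 -119.3] [58.1 60.7] minc [ 555.  -119.3] 30.7 uv [282. 191.]
at [ 553.  -119.5  154.3] [179.3    0.44  94.55] -> delta [  1.5  -0.8 151.3] spin -0.003 dist 151 t 11.55
```

View pics/w3.png

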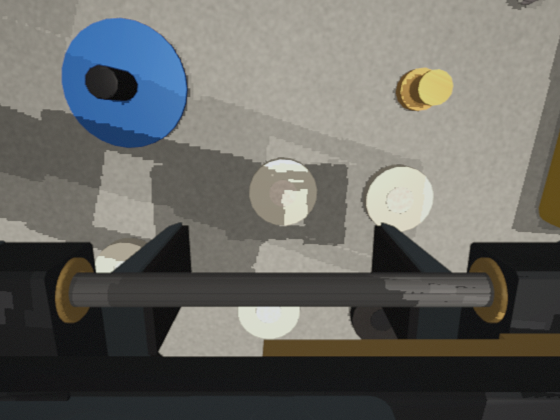

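Call:
apply_moves --plan '[{"jaw": 0, "delta_pos": [0.5, 0.3, 45], "spin": 0}, {"jaw": 0, "delta_pos": [1, 0.6, 95], "spin": 0}, {"jaw": 0, "delta_pos": [1.5, 0.6, 132], "spin": 0}, {"jaw": 0, "delta_pos": [1.5, 0.6, 145], "spin": 0}, {"jaw": 0, "delta_pos": [1.5, 0.6, 150], "spin": 0}, {"jaw": 0.6, "delta_pos": [1.5, 0.6, 150], "spin": 0}, {"jaw": 1, "delta_pos": [1.5, 0.6, 150], "spin": 0}, {"jaw": 1, "delta_pos": [1.5, 0.6, 150], "spin": 0}]' --squeeze 15

```text
time_s: 12.55
ee_pos: [556.0, -119.0, 5.3]
ee_rot: [179.2, 0.5, 94.6]
force: [0.1, -0.6, 1.1]
gripper_width: 64.3
```

```bash
python3 - <<'E'
from h import *
go([507,139,175],94.7); print(env.state()['force'],env.state()['gripper_width'])
E
```

```text
at [ 556.  -119.     5.3] [179.2    0.47  94.55] -> delta [ 259.7  -25.9 -172.2] spin -0.003 dist 313 t 12.55
[ 0.1321868  -0.58106266  1.08382309] 64.27132392310652
```

Call:
apply_moves --plan '[{"jaw": 1, "delta_pos": [0, -1, 1.5], "spin": 0}, {"jaw": 1, "delta_pos": [0, -1, 1.5], "spin": 0}, {"jaw": 1, "delta_pos": [0, -1, 1.5], "spin": 0}, {"jaw": 1, "delta_pos": [0, 0, -30], "spin": 0}, {"jaw": 1, "delta_pos": [0, 0, -80], "spin": 0}, {"jaw": 1, "delta_pos": [20, -2, -130], "spin": 0}, {"jaw": 1, "delta_pos": [60, -6, -180], "spin": 0}, {"jaw": 1, "delta_pos": [110, -11, -210], "spin": 0}]'

```text
time_s: 13.55
ee_pos: [533.8, -8.3, 216.9]
ee_rot: [179.0, 0.5, 94.4]
force: [0.3, 1.0, -0.4]
gripper_width: 59.5
```

```bash
python3 - <<'E'
from h import *
go([507,139,210],94.7); print(env.state()['force'],env.state()['gripper_width'])
E
```

```text
at [533.8  -8.3 216.9] [178.98   0.5   94.44] -> delta [149.  -15.4   5.3] spin -0.005 dist 150 t 13.55
[ 0.27412193  1.0107043  -0.3784842 ] 59.477484691879475
```

```bash
cat >> h.py <<'E'
def frods(o=(507,139),yaw=4.7):
    a=np.radians(yaw); R=np.array([[np.cos(a),-np.sin(a)],[np.sin(a),np.cos(a)]])
    return np.array([np.r_[np.array(o)+R@np.array([sx*21,sy*29.5]),179] for sx in(1,-1) for sy in(1,-1)])
E
python3 - <<'E'
from h import *
c=cal('wrist'); im=cv2.cvtColor(grab('wrist'),cv2.COLOR_RGB2BGR)
q=proj('wrist',frods(),c); print(q)
u0,v0=np.maximum(q.min(0).astype(int)-40,0); u1,v1=q.max(0).astype(int)+40
s=6; z=cv2.resize(im[v0:v1,u0:u1],None,fx=s,fy=s,interpolation=cv2.INTER_CUBIC)
for p in q: cv2.drawMarker(z,tuple(int(x) for x in (p-[u0,v0]+.5)*s),(0,0,255),cv2.MARKER_CROSS,14,1)
print(z.shape,u0,v0); cv2.imwrite('pics/w4.png',im); cv2.imwrite('pics/w4z.png',z)
E
```

```text
[[ 293.78835166 -124.23281745]
 [ 293.21324581   11.88308595]
 [ 205.72663486 -124.79625686]
 [ 212.34299968   11.87495435]]
(306, 1008, 3) 165 0
```

View pics/w4z.png

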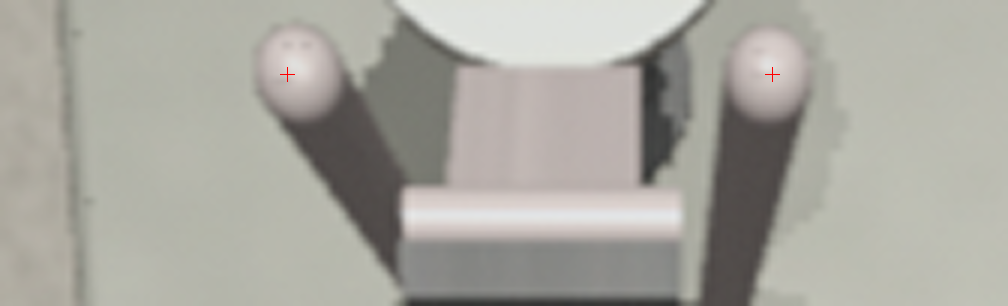

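View pics/w4.png

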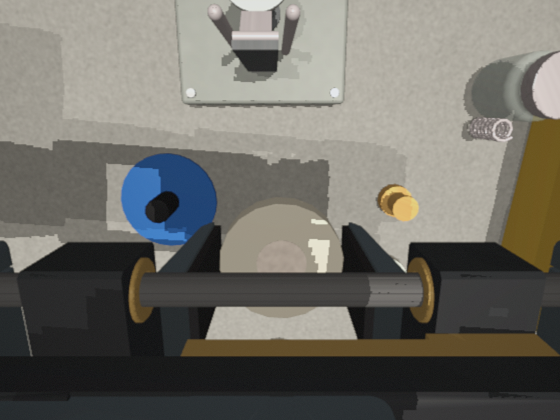

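```bash
cat >> h.py <<'E'
def handdisc(im=None,c=None,dz=10,show=None):
    """in-hand disc: offset of disc centre from TCP along tool axes, disc top dz above TCP"""
    from scipy.spatial.transform import Rotation as Ro
    s=env.state(); e=s['ee_pos']; M=Ro.from_euler('xyz',np.radians(s['ee_rot'])).as_matrix()
    if im is None: c=cal('wrist'); im=grab('wrist')
    out=[]
    for m in spotter.masks_of('wrist','disc1'):
        if m['confidence']<.3: continue
        r=m['region'].astype(np.uint8)
        ct=max(cv2.findContours(r,cv2.RETR_EXTERNAL,cv2.CHAIN_APPROX_NONE)[0],key=len)[:,0].astype(float)
        if not(200<ct[:,0].mean()<360 and ct[:,1].mean()>200): continue
        K,rv,t=c; R=cv2.Rodrigues(rv)[0]; o=-R.T@t
        d=(R.T@np.linalg.inv(K)@np.c_[ct,np.ones(len(ct))].T).T
        # plane: tool z = -dz
        ot=M.T@(o-e); dt=(M.T@d.T).T
        p=ot+dt*((-dz-ot[2])/dt[:,2])[:,None]
        q=p[p[:,0]>5][:,:2]   # far (top) arc
        from scipy.optimize import least_squares
        f=least_squares(lambda a:np.hypot(q[:,0]-a[0],q[:,1]-a[1])-30,[0,0],loss='soft_l1')
        print('hand disc conf',round(m['confidence'],2),'centre in tool x,y',f.x.round(1),'rms',np.sqrt(np.mean(f.fun**2)).round(2),len(q))
E
python3 - <<'E'
from h import *
handdisc()
E
```

```text
hand disc conf 0.91 centre in tool x,y [ 1.6 -1.4] rms 0.75 163
```

```bash
python3 - <<'E'
from h import *
go([508.5,137.5,205],94.7)
E
```

```text
at [533.6  -7.2 216.2] [178.96   0.5   94.75] -> delta [146.4 -13.2   9.7] spin 0.001 dist 147 t 13.7
```

Call:
apply_moves --plan '[{"jaw": 1, "delta_pos": [35, -3, 0], "spin": 0}, {"jaw": 1, "delta_pos": [75, -6, 0], "spin": 0}, {"jaw": 1, "delta_pos": [110, -10, 0], "spin": 0}, {"jaw": 1, "delta_pos": [136, -12, 2], "spin": 0}, {"jaw": 1, "delta_pos": [146, -13, 6], "spin": 0}, {"jaw": 1, "delta_pos": [146.5, -13.2, 9.5], "spin": 0}, {"jaw": 1, "delta_pos": [146.5, -13.2, 9.5], "spin": 0}, {"jaw": 1, "delta_pos": [146.5, -13.2, 9.5], "spin": 0}]'

```text
time_s: 14.7
ee_pos: [508.7, 136.7, 205.1]
ee_rot: [179.0, 0.5, 94.7]
force: [-0.1, 0.1, -0.0]
gripper_width: 59.5
```

```bash
cat >> h.py <<'E'
def over(f,pts,s=1.4,n='wrist'):
    c=cal(n); im=grab(n); z=cv2.resize(cv2.cvtColor(im,cv2.COLOR_RGB2BGR),None,fx=s,fy=s)
    for p in proj(n,pts,c): cv2.drawMarker(z,tuple(int(x) for x in (p+.5)*s),(0,0,255),cv2.MARKER_CROSS,10,1)
    cv2.imwrite('pics/'+f,z)
E
python3 - <<'E'
from h import *
over('w5.png',frods()); handdisc(); go([508.5,137.5,205],94.7)
E
```

```text
hand disc conf 0.86 centre in tool x,y [ 1.3 -1.3] rms 0.82 162
at [508.7 137.2 205.3] [178.94   0.5   94.71] -> delta [ 0.3 -0.2  0.3] spin 0.0 dist 1 t 14.85
```

View pics/w5.png

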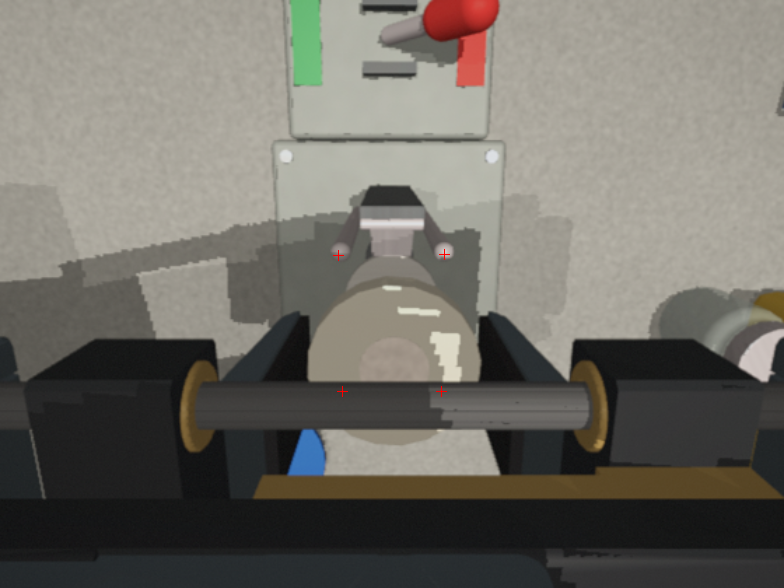

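```bash
python3 - <<'E'
from h import *
go([508.6,137.8,185],94.7);go([508.6,137.8,160],94.7)
E
```

```text
at [508.7 137.2 205.3] [178.94   0.5   94.71] -> delta [ 0.8 -0.4 20.3] spin 0.0 dist 20 t 14.85
at [508.7 137.2 205.3] [178.94   0.5   94.71] -> delta [ 1.  -0.9 45.3] spin 0.0 dist 45 t 14.85
```

Call:
apply_moves --plan '[{"jaw": 1, "delta_pos": [0.6, -0.2, 8], "spin": 0}, {"jaw": 1, "delta_pos": [0.8, -0.3, 15], "spin": 0}, {"jaw": 1, "delta_pos": [0.8, -0.4, 21], "spin": 0}, {"jaw": 1, "delta_pos": [0.9, -0.5, 27], "spin": 0}, {"jaw": 1, "delta_pos": [0.9, -0.6, 33], "spin": 0}, {"jaw": 1, "delta_pos": [1, -0.8, 39], "spin": 0}, {"jaw": 1, "delta_pos": [1, -0.9, 44], "spin": 0}, {"jaw": 1, "delta_pos": [1, -0.9, 45], "spin": 0}]'

```text
time_s: 15.85
ee_pos: [508.6, 138.4, 160.4]
ee_rot: [178.9, 0.4, 94.7]
force: [-0.9, 4.4, 4.0]
gripper_width: 59.4
```

```bash
python3 - <<'E'
from h import *
go([508.6,137.8,160],94.7); s=env.state(); print(s['force'],s['torque'],s['gripper_width'])
im=grab('scene'); cv2.imwrite('pics/s6.png',cv2.cvtColor(cv2.resize(im[60:220,260:420],(640,640),interpolation=cv2.INTER_CUBIC),cv2.COLOR_RGB2BGR)[:600])
E
```

```text
at [508.6 138.4 160.4] [178.92   0.43  94.7 ] -> delta [-0.6 -0.1  0.4] spin -0.0 dist 1 t 15.85
[-0.8961134   4.36119903  4.02547584] [0.65625969 0.21812246 0.04069866] 59.39465233536593
```

View pics/s6.png

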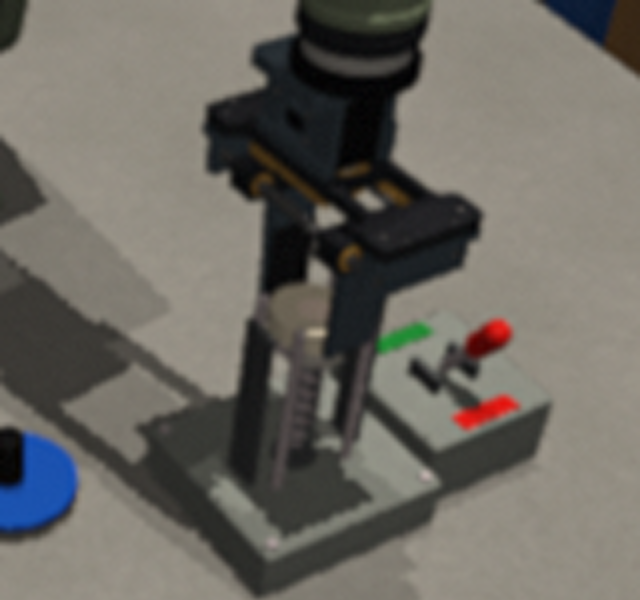

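Call:
apply_moves --plan '[{"jaw": 0.9, "delta_pos": [0, 0, 0], "spin": 0}, {"jaw": 0.3, "delta_pos": [0, 0, 0], "spin": 0}, {"jaw": 0.2, "delta_pos": [0, 0, 0], "spin": 0}, {"jaw": 0.2, "delta_pos": [0, 0, 0], "spin": 0}, {"jaw": 0.2, "delta_pos": [0, 0, -15], "spin": 0}, {"jaw": 0.2, "delta_pos": [0, 0, -30], "spin": 0}, {"jaw": 1, "delta_pos": [0, 0, -40], "spin": 0}, {"jaw": 1, "delta_pos": [0, 0, -40], "spin": 0}]'

```text
time_s: 16.9
ee_pos: [508.5, 138.8, 201.8]
ee_rot: [178.8, 0.4, 94.7]
force: [-0.4, -0.1, -0.5]
gripper_width: 56.0
```

```bash
python3 - <<'E'
from h import *
go([507.5,138.5,175],94.7); s=env.state(); print(s['force'],s['gripper_width'])
over('w6.png',frods())
im=grab('scene'); cv2.imwrite('pics/s7.png',cv2.cvtColor(cv2.resize(im[60:220,260:420],(640,640),interpolation=cv2.INTER_CUBIC),cv2.COLOR_RGB2BGR)[:600])
E
```

```text
at [508.5 138.8 201.8] [178.77   0.41  94.7 ] -> delta [ 0.  -1.6 26.8] spin 0.0 dist 27 t 16.9
[-0.40911986 -0.11172209 -0.45130455] 56.048407896609135
```

View pics/w6.png

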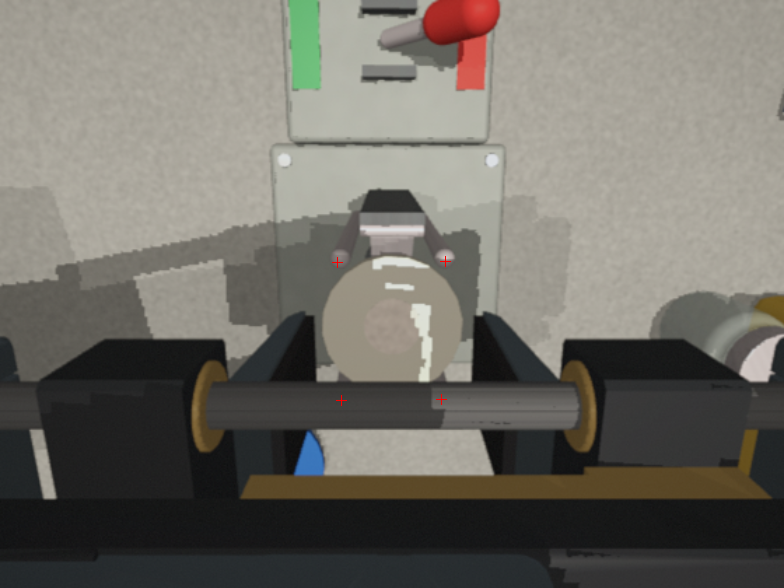

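View pics/s7.png

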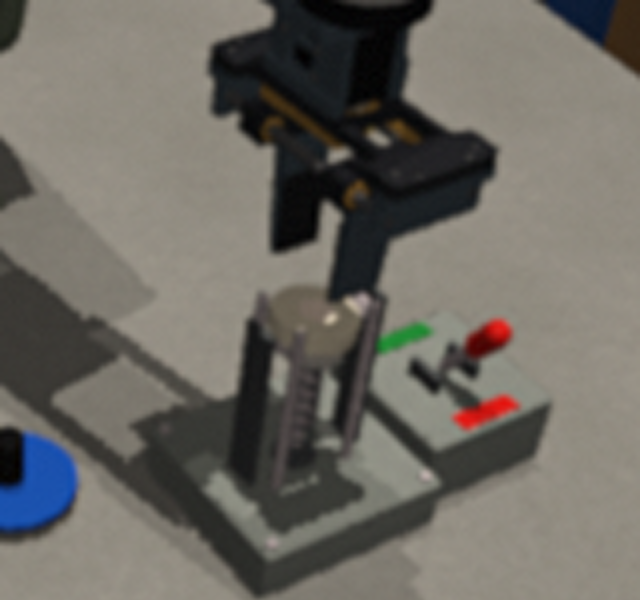

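Call:
apply_moves --plan '[{"jaw": 1, "delta_pos": [0, -0.5, 5], "spin": 0}, {"jaw": 1, "delta_pos": [0, -1, 10], "spin": 0}, {"jaw": 1, "delta_pos": [0, -1, 18], "spin": 0}, {"jaw": 1, "delta_pos": [0.3, -1, 26], "spin": 0}, {"jaw": 1, "delta_pos": [0.5, -1, 34], "spin": 0}, {"jaw": 1, "delta_pos": [0.7, -1.2, 42], "spin": 0}, {"jaw": 1, "delta_pos": [1, -1.2, 50], "spin": 0}, {"jaw": 1, "delta_pos": [1, -1.2, 57], "spin": 0}]'

```text
time_s: 18.0
ee_pos: [508.6, 139.4, 144.2]
ee_rot: [178.8, 0.4, 94.7]
force: [-0.6, -1.2, 7.1]
gripper_width: 0.6
```

```bash
python3 - <<'E'
from h import *
s=env.state(); print(s['force'],s['gripper_width']);go([507.8,139,137],94.7)
E
```

```text
[-0.57376099 -1.2361075   7.07361768] 0.6262130603840409
at [508.6 139.4 144.2] [178.76   0.41  94.7 ] -> delta [-0.3 -1.   7.2] spin 0.0 dist 7 t 18.0
```

Call:
apply_moves --plan '[{"jaw": 1, "delta_pos": [0, -0.5, 4], "spin": 0}, {"jaw": 1, "delta_pos": [0, -0.5, 7], "spin": 0}, {"jaw": 1, "delta_pos": [0, -0.5, 9], "spin": 0}, {"jaw": 1, "delta_pos": [0, -0.5, 10], "spin": 0}, {"jaw": 1, "delta_pos": [0, -0.5, 10], "spin": 0}, {"jaw": 1, "delta_pos": [0, -0.5, 10], "spin": 0}, {"jaw": 1, "delta_pos": [0, -0.5, 10], "spin": 0}, {"jaw": 1, "delta_pos": [0, -0.5, 10], "spin": 0}]'

```text
time_s: 19.0
ee_pos: [508.6, 139.4, 134.4]
ee_rot: [178.7, 0.4, 94.7]
force: [0.8, 1.5, 4.3]
gripper_width: 0.7
```

```bash
python3 - <<'E'
from h import *
s=env.state(); print(s['force'],s['gripper_width']);go([507.8,139,137],94.7)
E
```

```text
[0.7747813  1.50281239 4.29936168] 0.7133915609830851
at [508.6 139.4 134.4] [178.71   0.4   94.7 ] -> delta [-0.4 -0.8 -2.7] spin 0.0 dist 3 t 19.0
```

Call:
apply_moves --plan '[{"jaw": 1, "delta_pos": [0, 0, -15], "spin": 0}, {"jaw": 1, "delta_pos": [0, 0, -40], "spin": 0}, {"jaw": 0.5, "delta_pos": [0, 0, -75], "spin": 0}, {"jaw": 0, "delta_pos": [-30, 2, -85], "spin": 0}, {"jaw": 0, "delta_pos": [-75, 5, -85], "spin": 0}, {"jaw": 0, "delta_pos": [-115, 8, -85], "spin": 0}, {"jaw": 0, "delta_pos": [-145, 10, -85], "spin": 0}, {"jaw": 0, "delta_pos": [-160, 12, -85], "spin": 0}]'

```text
time_s: 20.0
ee_pos: [531.1, -19.9, 220.9]
ee_rot: [178.8, 0.4, 94.6]
force: [0.6, -0.0, -1.2]
gripper_width: 57.8
```

```bash
python3 - <<'E'
from h import *
im=grab('wrist'); im2=grab('scene'); 
a=cv2.resize(im[0:100,180:340],(640,400),interpolation=cv2.INTER_CUBIC)
cv2.imwrite('pics/c1.png',cv2.cvtColor(a,cv2.COLOR_RGB2BGR))
cv2.imwrite('pics/c1s.png',cv2.cvtColor(cv2.resize(im2[110:220,280:420],None,fx=5,fy=5,interpolation=cv2.INTER_CUBIC),cv2.COLOR_RGB2BGR))
grab('top','top1.png')
for o in find('top','disc1',12): print(o)
go([551,-236,150],94.7)
E
```

```text
(0.87, [313.5, 267.1], [304.5, 255.5, 326.5, 274.5], [415.4, -205.5, 12.0])
(0.76, [323.0, 222.9], [313.3, 214.3, 333.1, 230.5], [549.7, -238.5, 12.0])
(0.68, [192.3, 239.6], [183.0, 230.8, 200.9, 251.1], [507.8, 163.5, 12.0])
(0.68, [211.1, 158.7], [202.1, 150.0, 222.0, 168.0], [756.8, 102.4, 12.0])
(0.66, [364.8, 224.4], [351.5, 213.7, 373.2, 232.5], [541.9, -366.7, 12.0])
(0.5, [282.8, 189.0], [271.6, 180.7, 298.0, 197.7], [657.2, -117.6, 12.0])
at [531.4 -18.  220.7] [178.75   0.36  94.7 ] -> delta [-2.184e+02  1.000e-01  7.210e+01] spin 0.0 dist 230 t 20.2
```

View pics/c1.png

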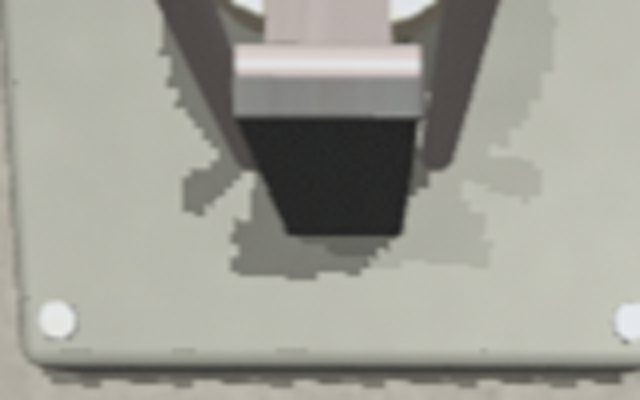

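View pics/c1s.png

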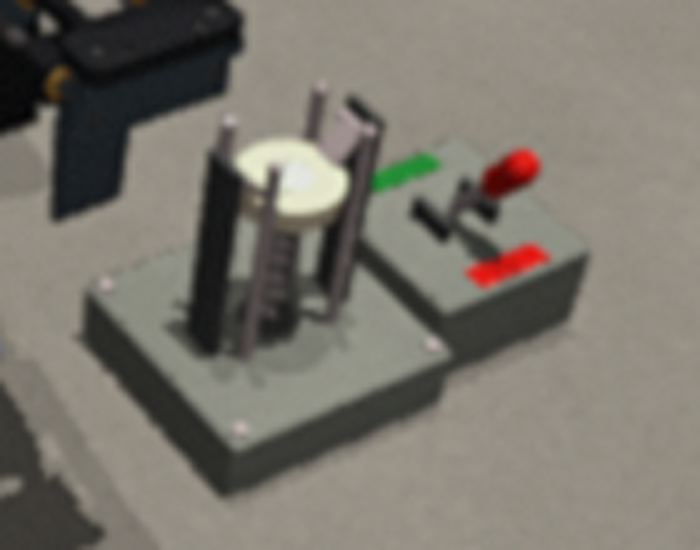

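Call:
apply_moves --plan '[{"jaw": 0, "delta_pos": [-35, 0, 0], "spin": 0}, {"jaw": 0, "delta_pos": [-85, 0, 0], "spin": 0}, {"jaw": 0, "delta_pos": [-135, 0, 20], "spin": 0}, {"jaw": 0, "delta_pos": [-180, 0, 45], "spin": 0}, {"jaw": 0, "delta_pos": [-210, 0, 65], "spin": 0}, {"jaw": 0, "delta_pos": [-219, 0, 72], "spin": 0}, {"jaw": 0, "delta_pos": [-219, 0, 75], "spin": 0}, {"jaw": 0, "delta_pos": [-219, 0, 75], "spin": 0}]'

```text
time_s: 21.2
ee_pos: [551.4, -235.1, 147.7]
ee_rot: [178.7, 0.3, 94.8]
force: [0.3, 0.4, 0.7]
gripper_width: 91.4
```

```bash
python3 - <<'E'
from h import *
wdisc('w7.png'); go([551,-237,4],94.7)
E
```

```text
disc 0.96 ell [ 540.5 -367.9] [51.6 62.1] minc [ 542.2 -367. ] 31.6 uv [258. 327.]
disc 0.86 ell [ 418.1 -206.2] [59.6 63.3] minc [ 418.4 -206.4] 31.9 uv [121. 146.]
disc 0.72 ell [ 550.1 -237. ] [58.7 60.9] minc [ 549.1 -237. ] 31.1 uv [277. 195.]
disc 0.57 ell [ 656.8 -118.7] [59.3 63.1] minc [ 656.6 -118.2] 32.0 uv [423.  60.]
at [ 551.5 -235.5  148.1] [178.68   0.38  94.79] -> delta [ -0.5  -4.  144. ] spin 0.002 dist 144 t 21.3
```

Call:
apply_moves --plan '[{"jaw": 0, "delta_pos": [-0.5, -1.5, 45], "spin": 0}, {"jaw": 0, "delta_pos": [-0.5, -2.5, 95], "spin": 0}, {"jaw": 0, "delta_pos": [-0.5, -3.5, 128], "spin": 0}, {"jaw": 0.5, "delta_pos": [-0.5, -3.6, 140], "spin": 0}, {"jaw": 1, "delta_pos": [-0.5, -3.6, 143.5], "spin": 0}, {"jaw": 1, "delta_pos": [-0.5, -3.6, 143.5], "spin": 0}, {"jaw": 1, "delta_pos": [-0.5, -3.6, 143.5], "spin": 0}, {"jaw": 1, "delta_pos": [-0.5, -3.6, 143.5], "spin": 0}]'

```text
time_s: 22.3
ee_pos: [552.4, -237.3, 5.9]
ee_rot: [178.5, 0.5, 94.8]
force: [-1.0, 1.0, 4.5]
gripper_width: 59.1
```

```bash
python3 - <<'E'
from h import *
s=env.state(); print(s['force'],s['gripper_width']);go([533,-10,217],94.7)
E
```

```text
[-0.9659694   0.9578929   4.47956229] 59.14526650164682
at [ 552.4 -237.3    5.9] [178.53   0.45  94.78] -> delta [ 226.4    5.1 -212.8] spin 0.001 dist 311 t 22.3
```

Call:
apply_moves --plan '[{"jaw": 1, "delta_pos": [0, 0, -30], "spin": 0}, {"jaw": 1, "delta_pos": [10, 0, -80], "spin": 0}, {"jaw": 1, "delta_pos": [35, 0, -130], "spin": 0}, {"jaw": 1, "delta_pos": [70, 0, -175], "spin": 0}, {"jaw": 1, "delta_pos": [120, 0, -200], "spin": 0}, {"jaw": 1, "delta_pos": [170, 2, -208], "spin": 0}, {"jaw": 1, "delta_pos": [220, 5, -208], "spin": 0}, {"jaw": 1, "delta_pos": [260, 5, -208], "spin": 0}]'

```text
time_s: 23.3
ee_pos: [529.8, 25.2, 212.4]
ee_rot: [178.5, 0.5, 94.8]
force: [-0.4, 0.2, -0.2]
gripper_width: 59.3
```

```bash
python3 - <<'E'
from h import *
s=env.state(); print(s['force'],s['gripper_width']);handdisc(dz=8);go([508.5,138,207],94.7)
E
```

```text
[-0.36103342  0.24503014 -0.19725813] 59.28550492329432
hand disc conf 0.92 centre in tool x,y [ 1.5 -1.4] rms 0.69 161
at [529.4  26.6 212.2] [178.53   0.38  95.02] -> delta [112.8 -11.2   4.1] spin 0.006 dist 113 t 23.4
```

Call:
apply_moves --plan '[{"jaw": 1, "delta_pos": [30, -3, 0], "spin": 0}, {"jaw": 1, "delta_pos": [65, -7, 0], "spin": 0}, {"jaw": 1, "delta_pos": [95, -10, 0], "spin": 0}, {"jaw": 1, "delta_pos": [109, -11, 2], "spin": 0}, {"jaw": 1, "delta_pos": [113, -11.2, 4], "spin": 0}, {"jaw": 1, "delta_pos": [113, -11.2, 5], "spin": 0}, {"jaw": 1, "delta_pos": [113, -11.2, 5], "spin": 0}, {"jaw": 1, "delta_pos": [113, -11.2, 5], "spin": 0}]'

```text
time_s: 24.4
ee_pos: [508.7, 137.5, 206.2]
ee_rot: [178.5, 0.4, 95.0]
force: [0.2, 0.4, -0.8]
gripper_width: 59.5
```

```bash
python3 - <<'E'
from h import *
go([508.5,138.2,190],94.7);go([508.5,138.2,161],94.7)
E
```

```text
at [508.7 137.5 206.2] [178.53   0.39  94.97] -> delta [ 0.8 -0.6 16.2] spin 0.005 dist 16 t 24.4
at [508.7 137.5 206.2] [178.53   0.39  94.97] -> delta [ 1.  -1.3 45.1] spin 0.005 dist 45 t 24.4
```

Call:
apply_moves --plan '[{"jaw": 1, "delta_pos": [0.8, -0.4, 9], "spin": 0.005}, {"jaw": 1, "delta_pos": [0.8, -0.6, 18], "spin": 0.005}, {"jaw": 1, "delta_pos": [0.9, -0.9, 27], "spin": 0.005}, {"jaw": 1, "delta_pos": [1, -1.1, 36], "spin": 0.005}, {"jaw": 1, "delta_pos": [1, -1.3, 44], "spin": 0.005}, {"jaw": 0.9, "delta_pos": [1, -1.3, 44], "spin": 0.005}, {"jaw": 0.3, "delta_pos": [1, -1.3, 44], "spin": 0.005}, {"jaw": 0.2, "delta_pos": [1, -1.3, 44], "spin": 0.005}]'

```text
time_s: 25.4
ee_pos: [508.7, 138.1, 162.4]
ee_rot: [178.5, 0.4, 94.7]
force: [0.1, 0.5, 0.3]
gripper_width: 70.8
```

Call:
apply_moves --plan '[{"jaw": 0.2, "delta_pos": [0, 0, 0], "spin": 0}, {"jaw": 0.2, "delta_pos": [0, 0, -15], "spin": 0}, {"jaw": 0.2, "delta_pos": [0, 0, -30], "spin": 0}, {"jaw": 1, "delta_pos": [0, 0, -35], "spin": 0}, {"jaw": 1, "delta_pos": [0, 0, -32], "spin": 0}, {"jaw": 1, "delta_pos": [0, 0, -28], "spin": 0}, {"jaw": 1, "delta_pos": [0, 0, -24], "spin": 0}, {"jaw": 1, "delta_pos": [0, 0, -20], "spin": 0}]'

```text
time_s: 26.4
ee_pos: [507.9, 138.1, 181.7]
ee_rot: [178.6, 0.4, 94.7]
force: [0.2, -0.4, 0.6]
gripper_width: 26.0
```

```bash
python3 - <<'E'
from h import *
s=env.state(); print(s['force'],s['gripper_width'])
go([508.2,139,145],94.7);go([508.2,139,134],94.7)
im=grab('scene'); cv2.imwrite('pics/s8.png',cv2.cvtColor(cv2.resize(im[60:220,260:420],(600,600),interpolation=cv2.INTER_CUBIC),cv2.COLOR_RGB2BGR))
E
```

```text
[ 0.15731178 -0.43686113  0.58560392] 25.98749982410291
at [507.9 138.1 181.7] [178.55   0.4   94.68] -> delta [ 1.1 -0.5 36.6] spin -0.0 dist 37 t 26.4
at [507.9 138.1 181.7] [178.55   0.4   94.68] -> delta [ 1.2 -0.8 47.6] spin -0.0 dist 48 t 26.4
```

View pics/s8.png

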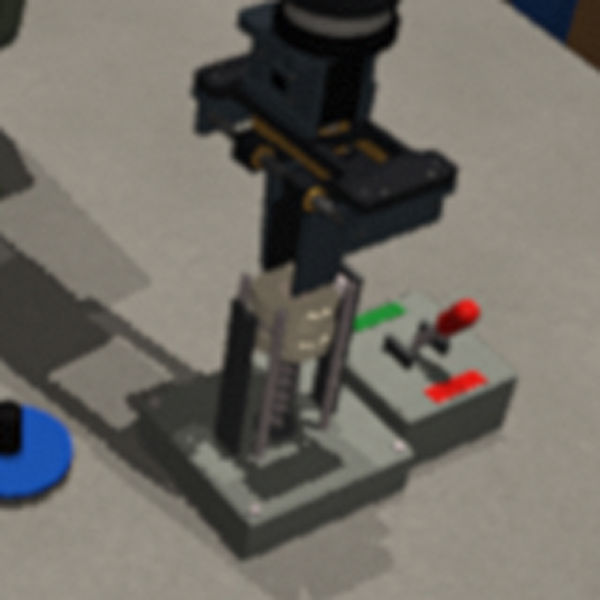

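Call:
apply_moves --plan '[{"jaw": 1, "delta_pos": [0.5, -0.2, 4], "spin": 0}, {"jaw": 1, "delta_pos": [0.8, -0.3, 12], "spin": 0}, {"jaw": 1, "delta_pos": [1, -0.4, 20], "spin": 0}, {"jaw": 1, "delta_pos": [1, -0.5, 27], "spin": 0}, {"jaw": 1, "delta_pos": [1, -0.6, 34], "spin": 0}, {"jaw": 1, "delta_pos": [1.1, -0.7, 41], "spin": 0}, {"jaw": 1, "delta_pos": [1.2, -0.8, 47], "spin": 0}, {"jaw": 1, "delta_pos": [1.2, -0.8, 48], "spin": 0}]'

```text
time_s: 27.45
ee_pos: [509.1, 139.5, 133.4]
ee_rot: [178.4, 0.4, 94.7]
force: [2.3, 1.5, 5.2]
gripper_width: 0.4
```

Call:
apply_moves --plan '[{"jaw": 1, "delta_pos": [0, 0, 0], "spin": 0}, {"jaw": 1, "delta_pos": [0, 0, 0], "spin": 0}, {"jaw": 1, "delta_pos": [0, 0, 0], "spin": 0}, {"jaw": 1, "delta_pos": [0, 0, -12], "spin": 0}, {"jaw": 1, "delta_pos": [0, 0, -40], "spin": 0}, {"jaw": 1, "delta_pos": [0, 0, -80], "spin": 0}, {"jaw": 0.5, "delta_pos": [-30, -5, -80], "spin": 0}, {"jaw": 0, "delta_pos": [-75, -20, -80], "spin": 0}]'

```text
time_s: 28.45
ee_pos: [492.3, 62.9, 213.5]
ee_rot: [178.5, 0.4, 94.8]
force: [0.9, 0.1, -0.8]
gripper_width: 17.4
```

```bash
python3 - <<'E'
from h import *
s=env.state(); print(s['force'],s['gripper_width'])
go([417,-207,150],94.7)
im=grab('scene','s9.png'); cv2.imwrite('pics/s9z.png',cv2.cvtColor(cv2.resize(im[110:220,280:420],None,fx=5,fy=5,interpolation=cv2.INTER_CUBIC),cv2.COLOR_RGB2BGR))
for o in find('scene','disc1',12): print(o)
E
```

```text
[ 0.93666742  0.12893359 -0.83756023] 17.421451072831037
at [492.3  62.9 213.5] [178.53   0.39  94.82] -> delta [-262.2  -99.4   62.8] spin 0.002 dist 287 t 28.45
(0.93, [161.0, 253.0], [147.7, 243.4, 176.9, 261.8], [551.3, -367.8, 12.0])
(0.74, [272.9, 253.1], [259.6, 244.0, 284.6, 263.7], [667.1, -122.1, 12.0])
(0.69, [206.2, 198.5], [198.0, 190.9, 220.0, 210.4], [426.3, -208.2, 12.0])
(0.51, [337.9, 147.5], [328.3, 141.5, 352.1, 156.1], [393.3, 233.7, 12.0])
```

View pics/s9z.png

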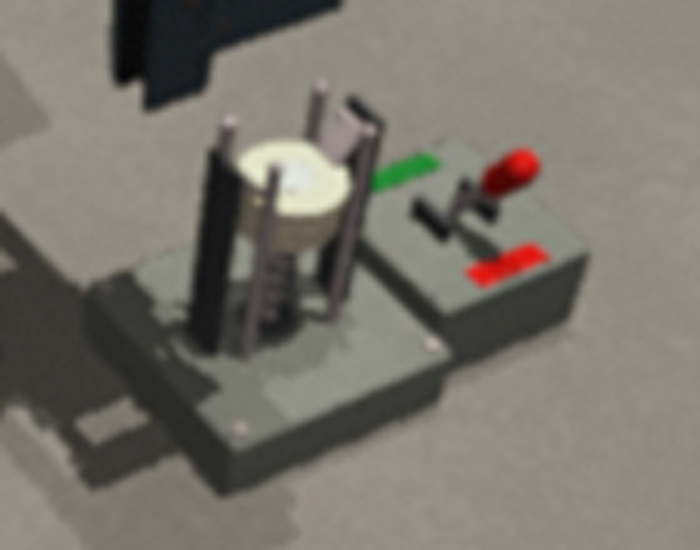

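Two discs are loaded. Next is the disc at (417,-207).

Call:
apply_moves --plan '[{"jaw": 0, "delta_pos": [-40, -12, 0], "spin": 0}, {"jaw": 0, "delta_pos": [-90, -32, 0], "spin": 0}, {"jaw": 0, "delta_pos": [-140, -52, 5], "spin": 0}, {"jaw": 0, "delta_pos": [-190, -72, 25], "spin": 0}, {"jaw": 0, "delta_pos": [-235, -90, 50], "spin": 0}, {"jaw": 0, "delta_pos": [-258, -98, 65], "spin": 0}, {"jaw": 0, "delta_pos": [-262, -99, 66], "spin": 0}, {"jaw": 0, "delta_pos": [-262, -99, 66], "spin": 0}]'

```text
time_s: 29.55
ee_pos: [414.2, -208.7, 147.3]
ee_rot: [178.7, 0.4, 94.5]
force: [-0.4, 0.3, -0.2]
gripper_width: 91.0
```

```bash
python3 - <<'E'
from h import *
wdisc('w9.png'); go([417,-207,5.5],94.7)
E
```

```text
disc 0.94 ell [ 416.  -206.1] [58.5 59.9] minc [ 415.5 -205.8] 30.7 uv [281. 190.]
disc 0.75 ell [ 631.8 -124. ] [20.3 55.9] minc [ 639.1 -121.1] 26.1 uv [551. 111.]
disc 0.47 ell [ 527.6 -340. ] [11.4 22.9] minc [ 526.6 -343.3] 11.3 uv [384. 334.]
at [ 414.6 -208.4  147.7] [178.64   0.48  94.56] -> delta [  2.4  -0.9 142.2] spin -0.002 dist 142 t 29.65
```

View pics/w9.png

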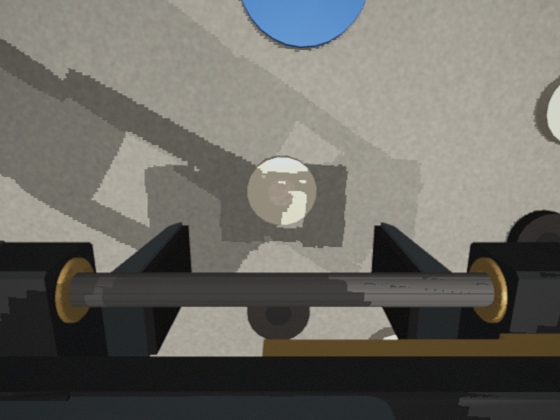

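Call:
apply_moves --plan '[{"jaw": 0, "delta_pos": [1.5, -0.5, 45], "spin": 0}, {"jaw": 0, "delta_pos": [2.5, -0.6, 95], "spin": 0}, {"jaw": 0, "delta_pos": [3, -0.8, 128], "spin": 0}, {"jaw": 0.5, "delta_pos": [3.3, -0.9, 139], "spin": 0}, {"jaw": 1, "delta_pos": [3.3, -0.9, 142], "spin": 0}, {"jaw": 1, "delta_pos": [3.3, -0.9, 142], "spin": 0}, {"jaw": 1, "delta_pos": [3.3, -0.9, 142], "spin": 0}, {"jaw": 1, "delta_pos": [3.3, -0.9, 142], "spin": 0}]'

```text
time_s: 30.65
ee_pos: [417.9, -206.5, 6.8]
ee_rot: [178.5, 0.6, 94.6]
force: [1.0, 1.1, 5.5]
gripper_width: 59.0
```

```bash
python3 - <<'E'
from h import *
s=env.state(); print(s['force'],s['gripper_width']);go([508.5,138,210],94.7)
E
```

```text
[0.97993854 1.08122038 5.54307228] 58.98133314030618
at [ 417.9 -206.5    6.8] [178.5    0.56  94.55] -> delta [ 334.2  123.  -203.3] spin -0.003 dist 410 t 30.65
```

Call:
apply_moves --plan '[{"jaw": 1, "delta_pos": [0, 0, -30], "spin": 0}, {"jaw": 1, "delta_pos": [10, 4, -80], "spin": 0}, {"jaw": 1, "delta_pos": [30, 12, -130], "spin": 0}, {"jaw": 1, "delta_pos": [60, 24, -175], "spin": 0}, {"jaw": 1, "delta_pos": [105, 42, -203], "spin": 0}, {"jaw": 1, "delta_pos": [155, 62, -206], "spin": 0}, {"jaw": 1, "delta_pos": [205, 82, -206], "spin": 0}, {"jaw": 1, "delta_pos": [245, 98, -206], "spin": 0}]'

```text
time_s: 31.65
ee_pos: [490.6, 48.9, 213.2]
ee_rot: [178.5, 0.6, 94.6]
force: [-0.4, -0.6, 0.2]
gripper_width: 59.1
```

```bash
python3 - <<'E'
from h import *
s=env.state(); print(s['force'],s['gripper_width']);handdisc(dz=7);go([508.5,138,207],94.7)
E
```

```text
[-0.43750594 -0.56926029  0.20708754] 59.14476634158159
hand disc conf 0.76 centre in tool x,y [ 1.5 -1.5] rms 0.81 158
at [491.3  50.3 212.9] [178.45   0.48  94.8 ] -> delta [86.  24.3  5.9] spin 0.002 dist 90 t 31.75
```

Call:
apply_moves --plan '[{"jaw": 1, "delta_pos": [25, 8, 0], "spin": 0}, {"jaw": 1, "delta_pos": [55, 16, 0], "spin": 0}, {"jaw": 1, "delta_pos": [77, 22, 1], "spin": 0}, {"jaw": 1, "delta_pos": [85, 24, 3], "spin": 0}, {"jaw": 1, "delta_pos": [86, 24.3, 5], "spin": 0}, {"jaw": 1, "delta_pos": [86, 24.3, 6], "spin": 0}, {"jaw": 1, "delta_pos": [86, 24.3, 6], "spin": 0}, {"jaw": 1, "delta_pos": [86, 24.3, 6], "spin": 0}]'

```text
time_s: 32.75
ee_pos: [508.4, 137.5, 207.0]
ee_rot: [178.4, 0.5, 94.8]
force: [-1.1, -0.6, 0.2]
gripper_width: 59.5
```

```bash
python3 - <<'E'
from h import *
go([508.5,138.2,190],94.7);go([508.5,138.2,162],94.7)
E
```

```text
at [508.4 137.5 207. ] [178.44   0.49  94.76] -> delta [ 0.8 -0.3 17. ] spin 0.001 dist 17 t 32.75
at [508.4 137.5 207. ] [178.44   0.49  94.76] -> delta [ 1.1 -1.1 45. ] spin 0.001 dist 45 t 32.75
```

Call:
apply_moves --plan '[{"jaw": 1, "delta_pos": [0.8, -0.2, 9], "spin": 0}, {"jaw": 1, "delta_pos": [0.8, -0.3, 18], "spin": 0}, {"jaw": 1, "delta_pos": [0.9, -0.6, 27], "spin": 0}, {"jaw": 1, "delta_pos": [1, -0.9, 36], "spin": 0}, {"jaw": 1, "delta_pos": [1.1, -1.1, 44], "spin": 0}, {"jaw": 0.9, "delta_pos": [1.1, -1.1, 44], "spin": 0}, {"jaw": 0.3, "delta_pos": [1.1, -1.1, 44], "spin": 0}, {"jaw": 0.2, "delta_pos": [1.1, -1.1, 44], "spin": 0}]'

```text
time_s: 33.75
ee_pos: [508.7, 138.2, 163.3]
ee_rot: [178.4, 0.5, 94.8]
force: [0.6, -0.6, 1.0]
gripper_width: 71.1
```

Call:
apply_moves --plan '[{"jaw": 0.2, "delta_pos": [0, 0, 0], "spin": 0}, {"jaw": 0.2, "delta_pos": [0, 0, -15], "spin": 0}, {"jaw": 0.2, "delta_pos": [0, 0, -30], "spin": 0}, {"jaw": 1, "delta_pos": [0, 0, -35], "spin": 0}, {"jaw": 1, "delta_pos": [0, 0, -32], "spin": 0}, {"jaw": 1, "delta_pos": [0, 0, -28], "spin": 0}, {"jaw": 1, "delta_pos": [0, 0, -24], "spin": 0}, {"jaw": 1, "delta_pos": [0, 0, -20], "spin": 0}]'

```text
time_s: 34.75
ee_pos: [507.9, 138.3, 182.5]
ee_rot: [178.5, 0.5, 94.8]
force: [-0.8, 0.4, 0.4]
gripper_width: 26.0
```

```bash
python3 - <<'E'
from h import *
s=env.state(); print(s['force'],s['gripper_width'])
go([508.2,139,134],94.7)
im=grab('scene'); cv2.imwrite('pics/s10.png',cv2.cvtColor(cv2.resize(im[60:220,260:420],(600,600),interpolation=cv2.INTER_CUBIC),cv2.COLOR_RGB2BGR))
E
```

```text
[-0.77100431  0.35916554  0.39696669] 25.967936229605073
at [507.9 138.3 182.5] [178.47   0.5   94.76] -> delta [ 1.1 -0.9 48.5] spin 0.001 dist 48 t 34.75
```

View pics/s10.png

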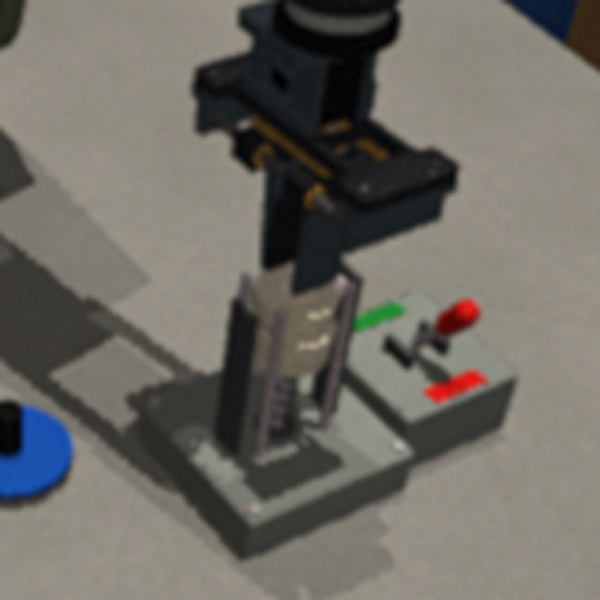

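Call:
apply_moves --plan '[{"jaw": 1, "delta_pos": [0.5, -0.2, 4], "spin": 0}, {"jaw": 1, "delta_pos": [0.8, -0.3, 12], "spin": 0}, {"jaw": 1, "delta_pos": [1, -0.4, 20], "spin": 0}, {"jaw": 1, "delta_pos": [1, -0.5, 27], "spin": 0}, {"jaw": 1, "delta_pos": [1, -0.6, 34], "spin": 0}, {"jaw": 1, "delta_pos": [1.1, -0.7, 41], "spin": 0}, {"jaw": 1, "delta_pos": [1.1, -0.9, 48], "spin": 0}, {"jaw": 1, "delta_pos": [1.1, -0.9, 49], "spin": 0}]'

```text
time_s: 35.8
ee_pos: [509.4, 139.5, 133.6]
ee_rot: [178.3, 0.4, 94.7]
force: [1.6, 1.3, 5.4]
gripper_width: 0.6
```

Call:
apply_moves --plan '[{"jaw": 1, "delta_pos": [0, 0, 0], "spin": 0}, {"jaw": 1, "delta_pos": [0, 0, 0], "spin": 0}, {"jaw": 1, "delta_pos": [0, 0, 0], "spin": 0}, {"jaw": 1, "delta_pos": [0, 0, -12], "spin": 0}, {"jaw": 1, "delta_pos": [0, 0, -40], "spin": 0}, {"jaw": 1, "delta_pos": [0, 0, -80], "spin": 0}, {"jaw": 0.5, "delta_pos": [-30, 10, -80], "spin": 0}, {"jaw": 0, "delta_pos": [-75, 30, -80], "spin": 0}]'

```text
time_s: 36.8
ee_pos: [542.2, 67.5, 215.6]
ee_rot: [178.4, 0.5, 94.9]
force: [1.2, 0.3, -0.2]
gripper_width: 17.7
```

```bash
python3 - <<'E'
from h import *
s=env.state(); print(s['force'],s['gripper_width'])
go([658,-118,150],94.7)
im=grab('scene','s11.png'); cv2.imwrite('pics/s11z.png',cv2.cvtColor(cv2.resize(im[110:220,280:420],None,fx=5,fy=5,interpolation=cv2.INTER_CUBIC),cv2.COLOR_RGB2BGR))
for o in find('scene','disc1',12): print(o)
E
```

```text
[ 1.19131434  0.31216293 -0.24136792] 17.708837120518385
at [542.2  67.5 215.6] [178.39   0.46  94.9 ] -> delta [-194.2   97.6   69.9] spin 0.004 dist 228 t 36.8
(0.72, [160.4, 253.4], [147.6, 242.5, 175.7, 265.1], [552.1, -369.4, 12.0])
(0.66, [165.0, 213.8], [149.8, 202.3, 175.4, 222.7], [432.7, -324.7, 12.0])
(0.63, [338.9, 147.1], [328.9, 140.6, 352.6, 156.2], [393.1, 237.5, 12.0])
(0.58, [272.7, 252.5], [260.0, 242.3, 283.7, 265.9], [665.4, -121.6, 12.0])
(0.42, [338.1, 157.8], [327.5, 153.8, 350.0, 159.1], [434.9, 208.8, 12.0])
```

View pics/s11z.png

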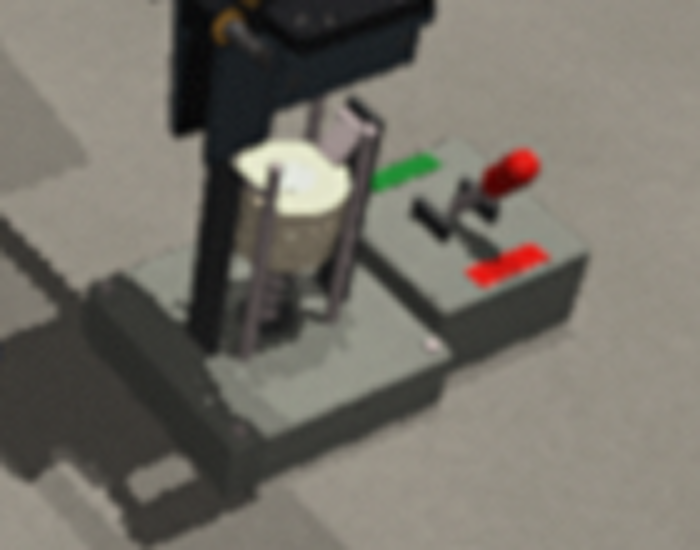

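Three loaded. Next: disc at (657,-118).

Call:
apply_moves --plan '[{"jaw": 0, "delta_pos": [-35, 18, 0], "spin": 0}, {"jaw": 0, "delta_pos": [-75, 38, 0], "spin": 0}, {"jaw": 0, "delta_pos": [-115, 58, 10], "spin": 0}, {"jaw": 0, "delta_pos": [-155, 78, 30], "spin": 0}, {"jaw": 0, "delta_pos": [-185, 93, 55], "spin": 0}, {"jaw": 0, "delta_pos": [-194, 97, 68], "spin": 0}, {"jaw": 0, "delta_pos": [-194, 97, 70], "spin": 0}, {"jaw": 0, "delta_pos": [-194, 97, 70], "spin": 0}]'

```text
time_s: 37.9
ee_pos: [657.6, -120.6, 150.3]
ee_rot: [178.4, 0.5, 94.6]
force: [0.2, -0.2, 1.7]
gripper_width: 91.1
```

```bash
python3 - <<'E'
from h import *
wdisc('w12.png'); go([658,-118.5,5.5],94.7)
E
```

```text
disc 0.81 ell [ 658.1 -117.5] [58.6 59.8] minc [ 658.1 -117.3] 30.5 uv [278. 188.]
at [ 658.  -120.8  151. ] [178.28   0.58  94.62] -> delta [  3.7  -4.1 145.4] spin -0.001 dist 145 t 38.0
```

View pics/w12.png

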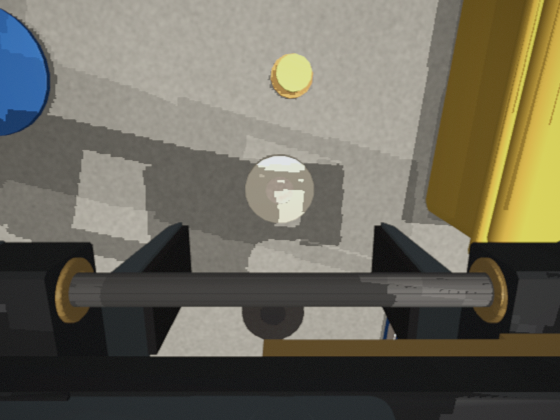

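```bash
python3 - <<'E'
from h import *
for z in(0,60,100,130): print(z,ray('top',[[286,146],[290,130]],z).round(0).tolist(), ray('wrist',[[440,0],[428,205],[475,240]],z).round(0).tolist())
E
```

```text
0 [[794.0, -131.0, 0.0], [844.0, -145.0, 0.0]] [[777.0, 44.0, -0.0], [799.0, -126.0, 0.0], [851.0, -157.0, 0.0]]
60 [[782.0, -130.0, 60.0], [830.0, -143.0, 60.0]] [[752.0, 27.0, 60.0], [771.0, -112.0, 60.0], [813.0, -137.0, 60.0]]
100 [[774.0, -129.0, 100.0], [821.0, -142.0, 100.0]] [[736.0, 15.0, 100.0], [752.0, -102.0, 100.0], [787.0, -124.0, 100.0]]
130 [[768.0, -128.0, 130.0], [814.0, -141.0, 130.0]] [[724.0, 6.0, 130.0], [737.0, -95.0, 130.0], [768.0, -114.0, 130.0]]
```

Call:
apply_moves --plan '[{"jaw": 0, "delta_pos": [2, -1.5, 45], "spin": 0}, {"jaw": 0, "delta_pos": [3.5, -2.5, 95], "spin": 0}, {"jaw": 0, "delta_pos": [4.2, -3.5, 130], "spin": 0}, {"jaw": 0.5, "delta_pos": [4.5, -4, 142], "spin": 0}, {"jaw": 1, "delta_pos": [4.5, -4, 145], "spin": 0}, {"jaw": 1, "delta_pos": [4.5, -4, 145], "spin": 0}, {"jaw": 1, "delta_pos": [4.5, -4, 145], "spin": 0}, {"jaw": 1, "delta_pos": [4.5, -4, 145], "spin": 0}]'

```text
time_s: 39.0
ee_pos: [659.3, -117.9, 7.7]
ee_rot: [178.1, 0.6, 94.6]
force: [1.1, 1.0, 5.4]
gripper_width: 59.1
```

```bash
python3 - <<'E'
from h import *
s=env.state(); print(s['force'],s['gripper_width']);go([508.5,138,210],94.7)
E
```

```text
[1.0954856  0.96930563 5.44383273] 59.05323918569335
at [ 659.3 -117.9    7.7] [178.09   0.63  94.61] -> delta [ 265.  -122.9 -209.5] spin -0.002 dist 359 t 39.0
```

Call:
apply_moves --plan '[{"jaw": 1, "delta_pos": [0, 0, -30], "spin": 0}, {"jaw": 1, "delta_pos": [5, -2, -80], "spin": 0}, {"jaw": 1, "delta_pos": [25, -12, -130], "spin": 0}, {"jaw": 1, "delta_pos": [55, -26, -175], "spin": 0}, {"jaw": 1, "delta_pos": [95, -44, -205], "spin": 0}, {"jaw": 1, "delta_pos": [140, -65, -212], "spin": 0}, {"jaw": 1, "delta_pos": [180, -84, -212], "spin": 0}, {"jaw": 1, "delta_pos": [205, -95, -212], "spin": 0}]'

```text
time_s: 40.0
ee_pos: [539.5, 81.9, 214.5]
ee_rot: [178.1, 0.6, 94.7]
force: [-0.0, 0.0, -0.7]
gripper_width: 59.2
```

```bash
python3 - <<'E'
from h import *
s=env.state(); print(s['force'],s['gripper_width']);handdisc(dz=6.5);go([508.5,138,207],94.7)
E
```

```text
[-0.03110131  0.03429696 -0.72524539] 59.24856265419917
hand disc conf 0.86 centre in tool x,y [ 1.9 -1.5] rms 0.6 161
at [539.3  82.4 214.4] [178.13   0.59  94.78] -> delta [ 58.  -26.3   5.9] spin 0.001 dist 64 t 40.1
```

Call:
apply_moves --plan '[{"jaw": 1, "delta_pos": [20, -9, 0], "spin": 0}, {"jaw": 1, "delta_pos": [42, -19, 0], "spin": 0}, {"jaw": 1, "delta_pos": [54, -25, 1], "spin": 0}, {"jaw": 1, "delta_pos": [57.7, -26.3, 4], "spin": 0}, {"jaw": 1, "delta_pos": [57.7, -26.3, 6], "spin": 0}, {"jaw": 1, "delta_pos": [57.7, -26.3, 7], "spin": 0}, {"jaw": 1, "delta_pos": [57.7, -26.3, 7], "spin": 0}, {"jaw": 1, "delta_pos": [57.7, -26.3, 7], "spin": 0}]'

```text
time_s: 41.1
ee_pos: [508.7, 137.4, 206.0]
ee_rot: [178.1, 0.6, 94.8]
force: [0.1, 0.9, 0.4]
gripper_width: 59.0
```

```bash
python3 - <<'E'
from h import *
go([508.5,138,190],94.7);go([508.5,138,163],94.7); over('w13.png',frods())
E
```

```text
at [508.7 137.4 206. ] [178.12   0.59  94.76] -> delta [ 0.8 -0.7 16. ] spin 0.001 dist 16 t 41.1
at [508.7 137.4 206. ] [178.12   0.59  94.76] -> delta [ 1.1 -1.6 42.9] spin 0.001 dist 43 t 41.1
```

View pics/w13.png

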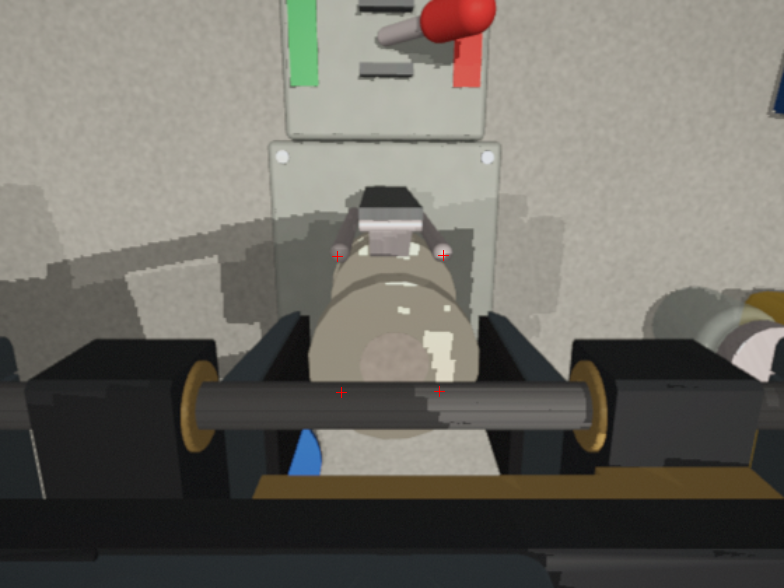

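Call:
apply_moves --plan '[{"jaw": 1, "delta_pos": [1.3, -1, 9], "spin": 0}, {"jaw": 1, "delta_pos": [1.5, -1.3, 18], "spin": 0}, {"jaw": 1, "delta_pos": [1.6, -1.6, 27], "spin": 0}, {"jaw": 1, "delta_pos": [1.7, -1.8, 36], "spin": 0}, {"jaw": 1, "delta_pos": [1.8, -2, 43], "spin": 0}, {"jaw": 0.9, "delta_pos": [1.8, -2, 43], "spin": 0}, {"jaw": 0.3, "delta_pos": [1.8, -2, 43], "spin": 0}, {"jaw": 0.2, "delta_pos": [1.8, -2, 43], "spin": 0}]'

```text
time_s: 42.15
ee_pos: [508.2, 138.7, 163.1]
ee_rot: [178.1, 0.6, 94.8]
force: [0.4, 0.5, -0.3]
gripper_width: 70.6
```

Call:
apply_moves --plan '[{"jaw": 0.2, "delta_pos": [0, 0, 0], "spin": 0}, {"jaw": 0.2, "delta_pos": [0, 0, -15], "spin": 0}, {"jaw": 0.2, "delta_pos": [0, 0, -30], "spin": 0}, {"jaw": 1, "delta_pos": [0, 0, -35], "spin": 0}, {"jaw": 1, "delta_pos": [0, 0, -32], "spin": 0}, {"jaw": 1, "delta_pos": [0, 0, -28], "spin": 0}, {"jaw": 1, "delta_pos": [0, 0, -24], "spin": 0}, {"jaw": 1, "delta_pos": [0, 0, -20], "spin": 0}]'

```text
time_s: 43.15
ee_pos: [507.3, 138.8, 182.4]
ee_rot: [178.1, 0.6, 94.8]
force: [0.4, -0.2, -0.4]
gripper_width: 25.5
```

```bash
python3 - <<'E'
from h import *
s=env.state(); print(s['force'],s['gripper_width'])
go([508.2,139,134],94.7)
im=grab('scene'); cv2.imwrite('pics/s14.png',cv2.cvtColor(cv2.resize(im[60:220,260:420],(600,600),interpolation=cv2.INTER_CUBIC),cv2.COLOR_RGB2BGR))
E
```

```text
[ 0.43971386 -0.20729574 -0.40604818] 25.450883897840388
at [507.3 138.8 182.4] [178.15   0.61  94.77] -> delta [ 0.7 -0.6 48.4] spin 0.001 dist 48 t 43.15
```

View pics/s14.png

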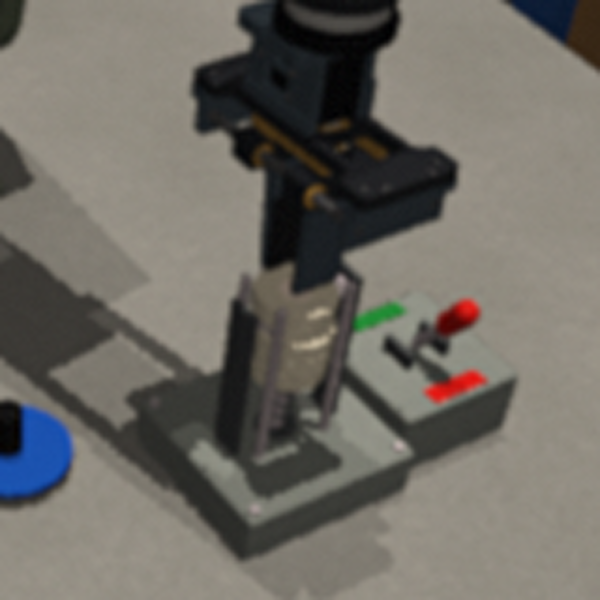

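Call:
apply_moves --plan '[{"jaw": 1, "delta_pos": [0.5, -0.1, 4], "spin": 0}, {"jaw": 1, "delta_pos": [0.6, -0.1, 12], "spin": 0}, {"jaw": 1, "delta_pos": [0.6, -0.2, 20], "spin": 0}, {"jaw": 1, "delta_pos": [0.6, -0.3, 27], "spin": 0}, {"jaw": 1, "delta_pos": [0.7, -0.4, 34], "spin": 0}, {"jaw": 1, "delta_pos": [0.7, -0.5, 41], "spin": 0}, {"jaw": 1, "delta_pos": [0.7, -0.6, 48], "spin": 0}, {"jaw": 1, "delta_pos": [0.7, -0.6, 49], "spin": 0}]'

```text
time_s: 44.2
ee_pos: [509.4, 139.7, 133.6]
ee_rot: [178.0, 0.5, 94.8]
force: [1.5, 0.7, 5.9]
gripper_width: 0.5
```

Call:
apply_moves --plan '[{"jaw": 1, "delta_pos": [0, 0, 0], "spin": 0}, {"jaw": 1, "delta_pos": [0, 0, 0], "spin": 0}, {"jaw": 1, "delta_pos": [0, 0, 0], "spin": 0}, {"jaw": 1, "delta_pos": [0, 0, -12], "spin": 0}, {"jaw": 1, "delta_pos": [0, 0, -40], "spin": 0}, {"jaw": 1, "delta_pos": [0, 0, -80], "spin": 0}, {"jaw": 0.5, "delta_pos": [-30, 2, -80], "spin": 0}, {"jaw": 0, "delta_pos": [-80, 6, -80], "spin": 0}]'

```text
time_s: 45.2
ee_pos: [519.0, 61.0, 215.3]
ee_rot: [177.9, 0.5, 94.9]
force: [1.5, -0.3, -0.4]
gripper_width: 17.8
```

```bash
python3 - <<'E'
from h import *
s=env.state(); print(s['force'],s['gripper_width'])
go([542,-368,150],94.7)
im=grab('scene','s15.png'); cv2.imwrite('pics/s15z.png',cv2.cvtColor(cv2.resize(im[110:220,280:420],None,fx=5,fy=5,interpolation=cv2.INTER_CUBIC),cv2.COLOR_RGB2BGR))
for o in find('scene','disc1',12): print(o)
E
```

```text
[ 1.46127072 -0.34177693 -0.4297266 ] 17.80496513609547
at [519.   61.  215.3] [177.95   0.54  94.92] -> delta [-428.7  -16.4   68.8] spin 0.004 dist 435 t 45.2
(0.68, [338.1, 147.1], [325.6, 138.4, 351.2, 160.7], [392.0, 235.4, 12.0])
(0.68, [160.4, 253.1], [147.7, 245.0, 175.1, 260.5], [551.3, -369.2, 12.0])
(0.64, [336.5, 157.6], [326.8, 155.9, 348.5, 162.0], [431.9, 204.9, 12.0])
(0.57, [339.5, 162.1], [334.1, 160.6, 349.2, 163.0], [453.1, 202.2, 12.0])
(0.49, [352.5, 243.7], [346.5, 237.6, 361.6, 249.8], [726.1, 69.8, 12.0])
```

View pics/s15z.png

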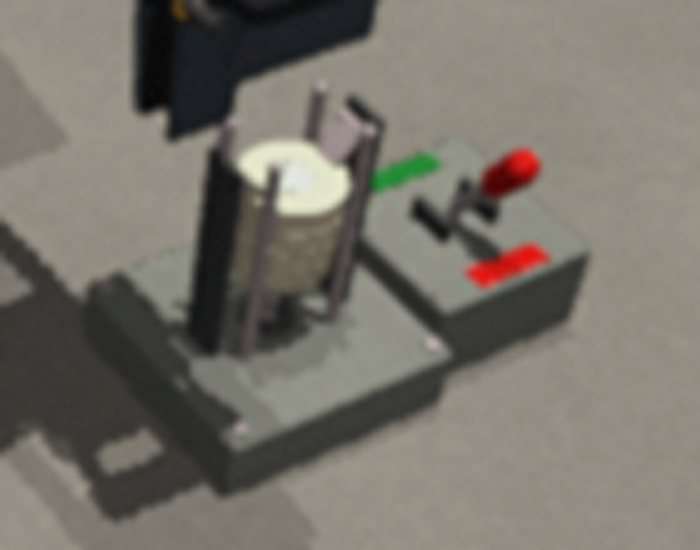

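View pics/s15.png

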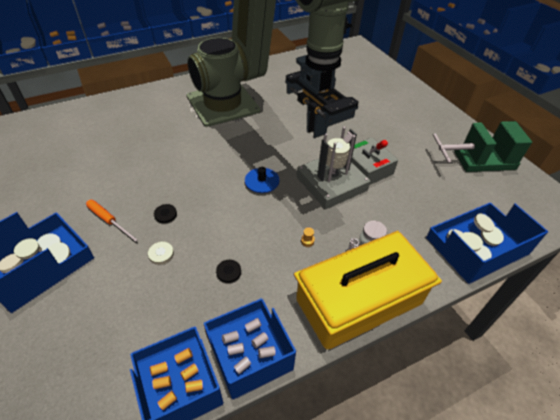

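Four loaded. The last one on the bench is still at about (542,-368).

Call:
apply_moves --plan '[{"jaw": 0, "delta_pos": [-45, -2, 0], "spin": 0}, {"jaw": 0, "delta_pos": [-100, -4, 0], "spin": 0}, {"jaw": 0, "delta_pos": [-160, -6, 5], "spin": 0}, {"jaw": 0, "delta_pos": [-220, -8, 10], "spin": 0}, {"jaw": 0, "delta_pos": [-280, -10, 20], "spin": 0}, {"jaw": 0, "delta_pos": [-335, -12, 35], "spin": 0}, {"jaw": 0, "delta_pos": [-385, -14, 50], "spin": 0}, {"jaw": 0, "delta_pos": [-415, -15, 60], "spin": 0}]'

```text
time_s: 46.3
ee_pos: [538.8, -359.5, 157.9]
ee_rot: [178.1, 0.6, 94.4]
force: [-0.8, 1.3, -0.4]
gripper_width: 91.4
```

```bash
python3 - <<'E'
from h import *
wdisc('w16.png'); go([542,-368,5.5],94.7)
E
```

```text
disc 0.67 ell [ 542.4 -368.2] [58.6 61.3] minc [ 542.9 -368. ] 31.1 uv [280. 199.]
at [ 538.5 -359.9  157.1] [178.16   0.58  94.37] -> delta [ -6.8  -2.  151.7] spin -0.006 dist 152 t 46.4
```

View pics/w16.png

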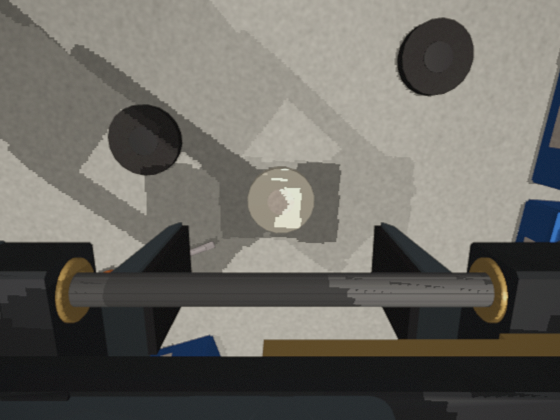

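```bash
python3 - <<'E'
from h import *
p=ray('wrist',[[215,239],[190,250]],5); print(p)
from scipy.spatial.transform import Rotation as Ro
M=Ro.from_euler('xyz',np.radians(env.state()['ee_rot'])).as_matrix()
print((M.T@(p-[542.4,-368.2,5]).T).T)
E
```

```text
[[ 484.16041124 -412.57080698    5.        ]
 [ 461.03165899 -425.15043969    5.        ]]
[[-39.80485489 -61.43065217  -1.5705768 ]
 [-50.58609951 -85.44133612  -2.23251391]]
```

Call:
apply_moves --plan '[{"jaw": 0, "delta_pos": [-4, -0.5, 45], "spin": -0.005}, {"jaw": 0, "delta_pos": [-6, -1, 95], "spin": -0.005}, {"jaw": 0, "delta_pos": [-7, -1.3, 135], "spin": -0.005}, {"jaw": 0.5, "delta_pos": [-7, -1.6, 148], "spin": -0.005}, {"jaw": 1, "delta_pos": [-7, -1.6, 151.5], "spin": -0.005}, {"jaw": 1, "delta_pos": [-7, -1.6, 151.5], "spin": -0.005}, {"jaw": 1, "delta_pos": [-7, -1.6, 151.5], "spin": -0.005}, {"jaw": 1, "delta_pos": [-7, -1.6, 151.5], "spin": -0.005}]'

```text
time_s: 47.4
ee_pos: [543.4, -368.6, 7.5]
ee_rot: [178.0, 0.7, 94.6]
force: [0.4, 1.0, 6.1]
gripper_width: 59.1
```

```bash
python3 - <<'E'
from h import *
s=env.state(); print(s['force'],s['gripper_width']);go([508.5,138,210],94.7)
E
```

```text
[0.43926353 0.9680851  6.08807228] 59.12403859147028
at [ 543.4 -368.6    7.5] [178.01   0.69  94.64] -> delta [ 505.3   13.4 -208.2] spin -0.001 dist 547 t 47.4
```

Call:
apply_moves --plan '[{"jaw": 1, "delta_pos": [0, 0, -30], "spin": 0}, {"jaw": 1, "delta_pos": [10, 0, -80], "spin": 0}, {"jaw": 1, "delta_pos": [35, 1, -130], "spin": 0}, {"jaw": 1, "delta_pos": [75, 2, -175], "spin": 0}, {"jaw": 1, "delta_pos": [125, 3, -203], "spin": 0}, {"jaw": 1, "delta_pos": [180, 5, -208], "spin": 0}, {"jaw": 1, "delta_pos": [235, 6, -208], "spin": 0}, {"jaw": 1, "delta_pos": [290, 8, -208], "spin": 0}]'

```text
time_s: 48.4
ee_pos: [520.0, -75.5, 212.7]
ee_rot: [178.0, 0.7, 94.6]
force: [0.6, 0.3, -0.1]
gripper_width: 59.3
```

```bash
python3 - <<'E'
from h import *
s=env.state(); print(s['force'],s['gripper_width']);handdisc(dz=6.5);go([508.2,138.5,207],94.7)
E
```

```text
[ 0.60468644  0.2994367  -0.12588877] 59.33712113023332
hand disc conf 0.79 centre in tool x,y [ 1.5 -1.5] rms 0.8 159
at [519.5 -72.7 212.6] [178.02   0.58  94.93] -> delta [211.4   6.8   3.7] spin 0.004 dist 212 t 48.5
```

Call:
apply_moves --plan '[{"jaw": 1, "delta_pos": [40, 1, 0], "spin": 0}, {"jaw": 1, "delta_pos": [90, 3, 0], "spin": 0}, {"jaw": 1, "delta_pos": [140, 4, 0], "spin": 0}, {"jaw": 1, "delta_pos": [180, 6, 0], "spin": 0}, {"jaw": 1, "delta_pos": [205, 6.8, 2], "spin": 0}, {"jaw": 1, "delta_pos": [211.4, 6.8, 4], "spin": 0}, {"jaw": 1, "delta_pos": [211.4, 6.8, 4.5], "spin": 0.004}, {"jaw": 1, "delta_pos": [211.4, 6.8, 4.5], "spin": 0.004}]'

```text
time_s: 49.5
ee_pos: [508.3, 137.3, 206.2]
ee_rot: [178.0, 0.6, 94.6]
force: [0.6, -0.5, -0.2]
gripper_width: 59.2
```

```bash
python3 - <<'E'
from h import *
go([508.2,138.7,190],94.7);go([508.2,138.7,163],94.7); over('w17.png',frods())
E
```

```text
at [508.3 137.3 206.2] [178.02   0.6   94.63] -> delta [ 1.6 -0.6 16.2] spin -0.001 dist 16 t 49.5
at [508.3 137.3 206.2] [178.02   0.6   94.63] -> delta [ 1.8 -1.5 43.2] spin -0.001 dist 43 t 49.5
```

View pics/w17.png

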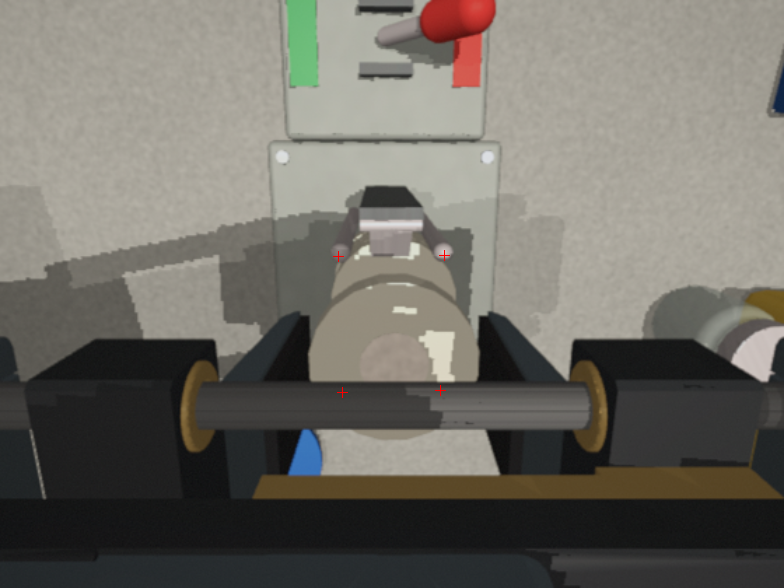

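Same alignment as before; insert.

Call:
apply_moves --plan '[{"jaw": 1, "delta_pos": [1.5, -0.5, 9], "spin": 0}, {"jaw": 1, "delta_pos": [1.6, -0.7, 18], "spin": 0}, {"jaw": 1, "delta_pos": [1.7, -1, 27], "spin": 0}, {"jaw": 1, "delta_pos": [1.8, -1.3, 36], "spin": 0}, {"jaw": 1, "delta_pos": [1.8, -1.5, 43], "spin": 0}, {"jaw": 0.9, "delta_pos": [1.8, -1.5, 43], "spin": 0}, {"jaw": 0.3, "delta_pos": [1.8, -1.5, 43], "spin": 0}, {"jaw": 0.2, "delta_pos": [1.8, -1.5, 43], "spin": 0}]'

```text
time_s: 50.55
ee_pos: [508.4, 138.7, 163.4]
ee_rot: [178.0, 0.6, 94.6]
force: [-0.1, -0.1, 0.2]
gripper_width: 70.9
```

Call:
apply_moves --plan '[{"jaw": 0.2, "delta_pos": [0, 0, 0], "spin": 0}, {"jaw": 0.2, "delta_pos": [0, 0, -15], "spin": 0}, {"jaw": 0.2, "delta_pos": [0, 0, -30], "spin": 0}, {"jaw": 1, "delta_pos": [0, 0, -35], "spin": 0}, {"jaw": 1, "delta_pos": [0, 0, -32], "spin": 0}, {"jaw": 1, "delta_pos": [0, 0, -28], "spin": 0}, {"jaw": 1, "delta_pos": [0, 0, -24], "spin": 0}, {"jaw": 1, "delta_pos": [0, 0, -20], "spin": 0}]'

```text
time_s: 51.55
ee_pos: [507.5, 138.7, 182.7]
ee_rot: [178.0, 0.6, 94.6]
force: [0.2, -0.3, 0.1]
gripper_width: 26.1
```

```bash
python3 - <<'E'
from h import *
s=env.state(); print(s['force'],s['gripper_width'])
go([508.2,139,133.5],94.7)
im=grab('scene'); cv2.imwrite('pics/s18.png',cv2.cvtColor(cv2.resize(im[60:220,260:420],(600,600),interpolation=cv2.INTER_CUBIC),cv2.COLOR_RGB2BGR))
E
```

```text
[ 0.218463   -0.26969132  0.06000061] 26.120984327496238
at [507.5 138.7 182.7] [178.04   0.61  94.63] -> delta [ 0.7 -1.  49.2] spin -0.001 dist 49 t 51.55
```

View pics/s18.png

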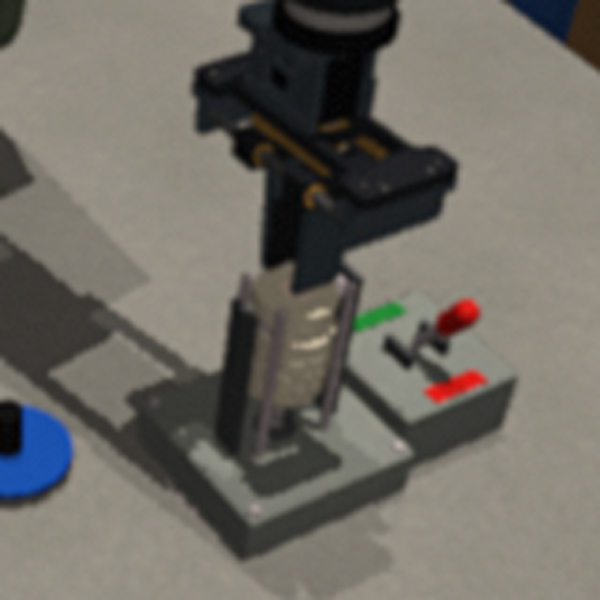

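Call:
apply_moves --plan '[{"jaw": 1, "delta_pos": [0.5, -0.1, 4], "spin": 0}, {"jaw": 1, "delta_pos": [0.6, -0.2, 12], "spin": 0}, {"jaw": 1, "delta_pos": [0.6, -0.4, 20], "spin": 0}, {"jaw": 1, "delta_pos": [0.6, -0.5, 27], "spin": 0}, {"jaw": 1, "delta_pos": [0.7, -0.7, 34], "spin": 0}, {"jaw": 1, "delta_pos": [0.7, -0.8, 41], "spin": 0}, {"jaw": 1, "delta_pos": [0.7, -1, 48], "spin": 0}, {"jaw": 1, "delta_pos": [0.7, -1, 49.5], "spin": 0}]'

```text
time_s: 52.6
ee_pos: [509.6, 139.8, 133.6]
ee_rot: [177.8, 0.5, 94.6]
force: [0.8, 2.0, 5.6]
gripper_width: 0.5
```

Call:
apply_moves --plan '[{"jaw": 1, "delta_pos": [0, 0, 0], "spin": 0}, {"jaw": 1, "delta_pos": [0, 0, 0], "spin": 0}, {"jaw": 1, "delta_pos": [0, 0, 0], "spin": 0}, {"jaw": 1, "delta_pos": [0, 0, -12], "spin": 0}, {"jaw": 1, "delta_pos": [0, 0, -40], "spin": 0}, {"jaw": 1, "delta_pos": [0, 0, -80], "spin": 0}, {"jaw": 0.6, "delta_pos": [-30, -5, -80], "spin": 0}, {"jaw": 0.4, "delta_pos": [-80, -25, -80], "spin": 0}]'

```text
time_s: 53.6
ee_pos: [488.7, 58.4, 213.9]
ee_rot: [177.7, 0.5, 94.8]
force: [0.2, -0.2, -0.4]
gripper_width: 17.4
```

```bash
python3 - <<'E'
from h import *
s=env.state(); print(s['force'],s['gripper_width'])
go([420.6,-40.5,100],94.7)
im=grab('scene','s19.png'); cv2.imwrite('pics/s19z.png',cv2.cvtColor(cv2.resize(im[110:220,280:420],None,fx=5,fy=5,interpolation=cv2.INTER_CUBIC),cv2.COLOR_RGB2BGR))
E
```

```text
[ 0.22291937 -0.16353515 -0.42194209] 17.376445550511484
at [488.7  58.4 213.9] [177.73   0.53  94.77] -> delta [-91.9 -80.6 111.7] spin 0.001 dist 166 t 53.6
```

View pics/s19z.png

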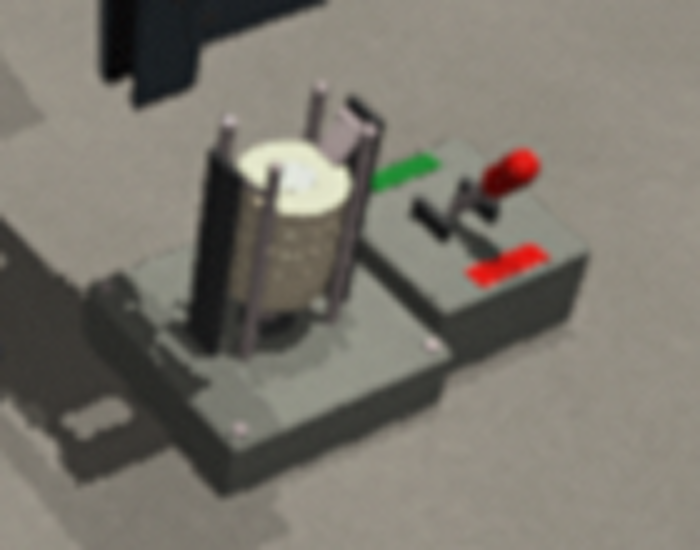

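View pics/s19.png

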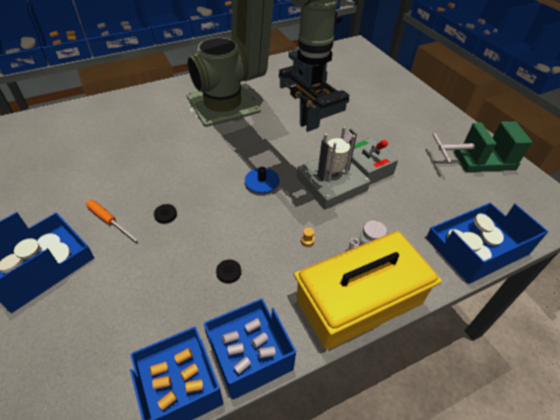

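Call:
apply_moves --plan '[{"jaw": 0.4, "delta_pos": [-25, -22, 0], "spin": 0}, {"jaw": 0.4, "delta_pos": [-55, -48, 10], "spin": 0}, {"jaw": 0.4, "delta_pos": [-80, -70, 40], "spin": 0}, {"jaw": 0.4, "delta_pos": [-90, -79, 80], "spin": 0}, {"jaw": 0.4, "delta_pos": [-92, -80.5, 105], "spin": 0}, {"jaw": 0.4, "delta_pos": [-92, -80.5, 112], "spin": 0}, {"jaw": 0.4, "delta_pos": [-92, -80.5, 112], "spin": 0}, {"jaw": 0.4, "delta_pos": [-92, -80.5, 112], "spin": 0}]'

```text
time_s: 54.65
ee_pos: [417.2, -46.7, 101.0]
ee_rot: [177.9, 0.8, 94.6]
force: [0.1, -0.4, 1.1]
gripper_width: 54.6
```

```bash
python3 - <<'E'
from h import *
go([420.6,-40.5,22.5],94.7)
over('w20.png',[[420.6,-40.5,56],[420.6,-40.5,16]])
E
```

```text
at [417.2 -46.7 101. ] [177.9    0.85  94.61] -> delta [ 7.1  1.  78.5] spin -0.002 dist 79 t 54.65
```

View pics/w20.png

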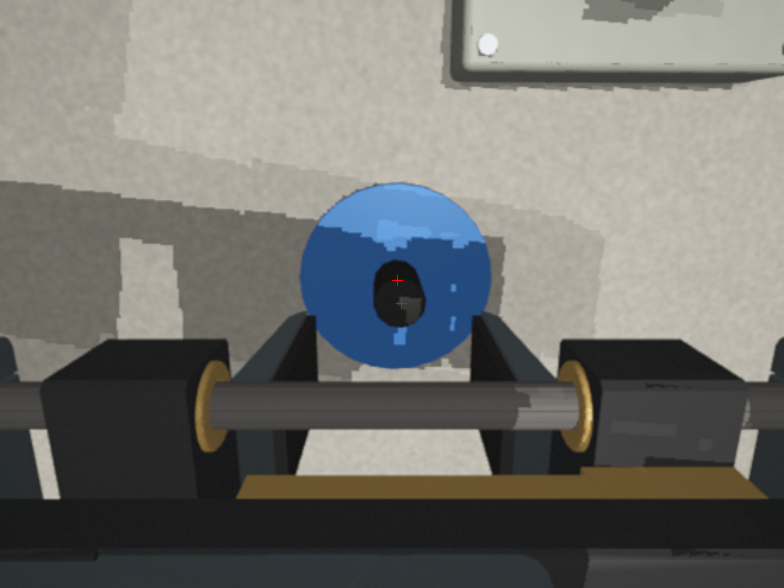

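Call:
apply_moves --plan '[{"jaw": 0.4, "delta_pos": [5, 0.5, 20], "spin": 0}, {"jaw": 0.4, "delta_pos": [7, 1, 45], "spin": 0}, {"jaw": 0.4, "delta_pos": [7, 1, 68], "spin": 0}, {"jaw": 0.4, "delta_pos": [7, 1, 77], "spin": 0}, {"jaw": 0.4, "delta_pos": [7, 1, 78.5], "spin": 0}, {"jaw": 1, "delta_pos": [7, 1, 78.5], "spin": 0}, {"jaw": 1, "delta_pos": [7, 1, 78.5], "spin": 0}, {"jaw": 1, "delta_pos": [7, 1, 78.5], "spin": 0}]' --squeeze 20

```text
time_s: 55.7
ee_pos: [420.9, -40.7, 23.0]
ee_rot: [177.8, 0.9, 94.6]
force: [-0.2, 0.8, -0.6]
gripper_width: 27.8
```

Call:
apply_moves --plan '[{"jaw": 1, "delta_pos": [0, 0, 0], "spin": 0}, {"jaw": 1, "delta_pos": [0, 0, 0], "spin": 0}, {"jaw": 1, "delta_pos": [0, 0, -20], "spin": 0}, {"jaw": 1, "delta_pos": [0, 0, -65], "spin": 0}, {"jaw": 1, "delta_pos": [0, 0, -115], "spin": 0}, {"jaw": 1, "delta_pos": [0, 0, -165], "spin": 0}, {"jaw": 1, "delta_pos": [5, 3, -205], "spin": 0}, {"jaw": 1, "delta_pos": [20, 12, -220], "spin": 0}]'

```text
time_s: 56.7
ee_pos: [423.4, -17.3, 245.3]
ee_rot: [177.6, 0.9, 94.5]
force: [-0.0, 0.6, -0.9]
gripper_width: 23.5
```

```bash
python3 - <<'E'
from h import *
s=env.state(); print(s['force'],s['gripper_width'])
go([507.2,139,235],94.7)
grab('scene','s21.png'); grab('wrist','w21.png')
E
```

```text
[-0.03778527  0.55889703 -0.93559515] 23.454787716912907
at [423.4 -17.3 245.3] [177.6    0.9   94.53] -> delta [149.4  95.5  11.9] spin -0.003 dist 178 t 56.7
```

View pics/w21.png

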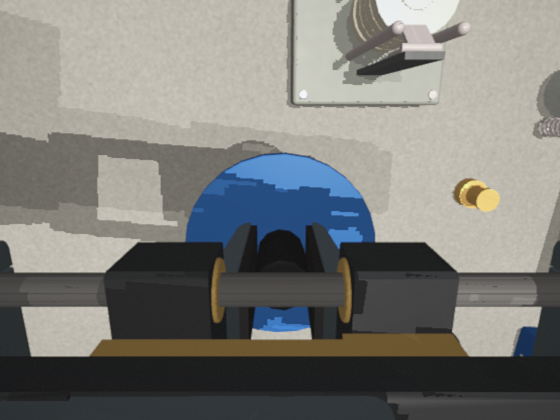

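View pics/s21.png

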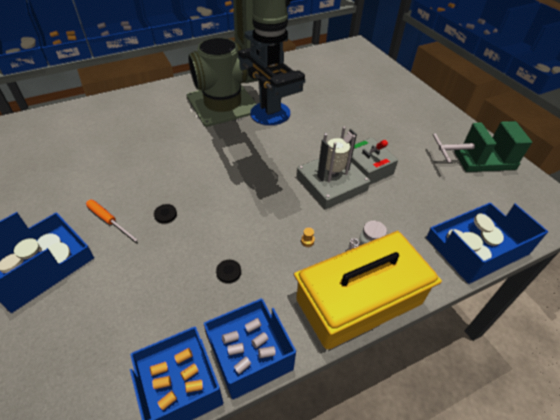

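Call:
apply_moves --plan '[{"jaw": 1, "delta_pos": [25, 16, 0], "spin": 0}, {"jaw": 1, "delta_pos": [60, 38, 0], "spin": 0}, {"jaw": 1, "delta_pos": [95, 61, 0], "spin": 0}, {"jaw": 1, "delta_pos": [125, 80, 3], "spin": 0}, {"jaw": 1, "delta_pos": [144, 92, 8], "spin": 0}, {"jaw": 1, "delta_pos": [149.4, 95.5, 12], "spin": 0}, {"jaw": 1, "delta_pos": [149.4, 95.5, 14], "spin": 0}, {"jaw": 1, "delta_pos": [149.4, 95.5, 14], "spin": 0}]'

```text
time_s: 57.8
ee_pos: [506.9, 139.1, 232.0]
ee_rot: [177.7, 0.9, 94.6]
force: [-0.2, -0.6, -0.7]
gripper_width: 23.6
```

```bash
python3 - <<'E'
from h import *
go([507.5,139,210],94.7);go([507.5,139,191],94.7)
over('w22.png',frods())
E
```

```text
at [506.9 139.1 232. ] [177.66   0.9   94.63] -> delta [ 0.2 -0.3 22. ] spin -0.001 dist 22 t 57.8
at [506.9 139.1 232. ] [177.66   0.9   94.63] -> delta [ 0.5 -1.1 41. ] spin -0.001 dist 41 t 57.8
```

View pics/w22.png

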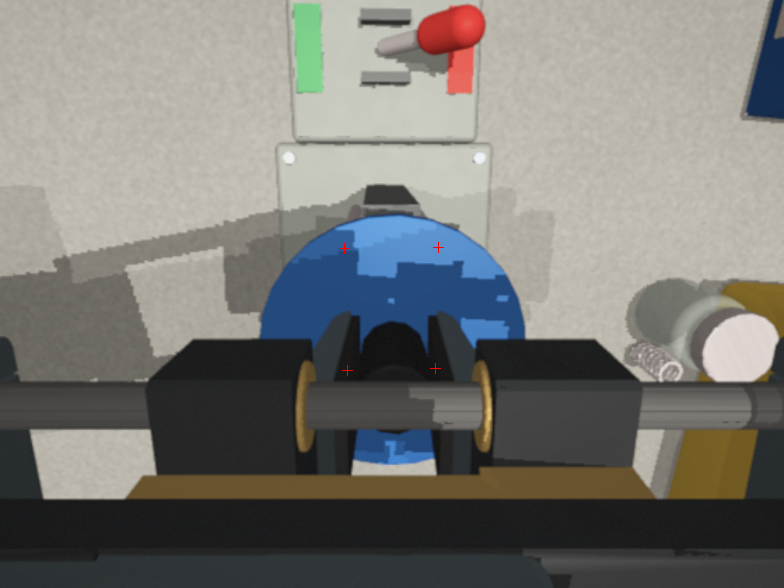

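Call:
apply_moves --plan '[{"jaw": 1, "delta_pos": [0.2, 0.3, 8], "spin": 0}, {"jaw": 1, "delta_pos": [0.2, 0, 15], "spin": 0}, {"jaw": 1, "delta_pos": [0.2, -0.2, 21], "spin": 0}, {"jaw": 1, "delta_pos": [0.3, -0.5, 27], "spin": 0}, {"jaw": 1, "delta_pos": [0.4, -0.8, 33], "spin": 0}, {"jaw": 1, "delta_pos": [0.5, -1, 38], "spin": 0}, {"jaw": 1, "delta_pos": [0.5, -1.1, 40], "spin": 0}, {"jaw": 1, "delta_pos": [0.5, -1.1, 40], "spin": 0}]'

```text
time_s: 58.85
ee_pos: [507.7, 139.1, 192.3]
ee_rot: [177.6, 0.9, 94.6]
force: [0.8, 0.5, -2.6]
gripper_width: 23.4
```

```bash
python3 - <<'E'
from h import *
s=env.state(); print(s['force'],s['gripper_width'],s['ee_pos'])
im=grab('scene'); cv2.imwrite('pics/s23.png',cv2.cvtColor(cv2.resize(im[60:220,260:420],(600,600),interpolation=cv2.INTER_CUBIC),cv2.COLOR_RGB2BGR))
E
```

```text
[ 0.79832885  0.5412985  -2.56196745] 23.426597704239867 [507.68934311 139.13341663 192.32400715]
```

View pics/s23.png

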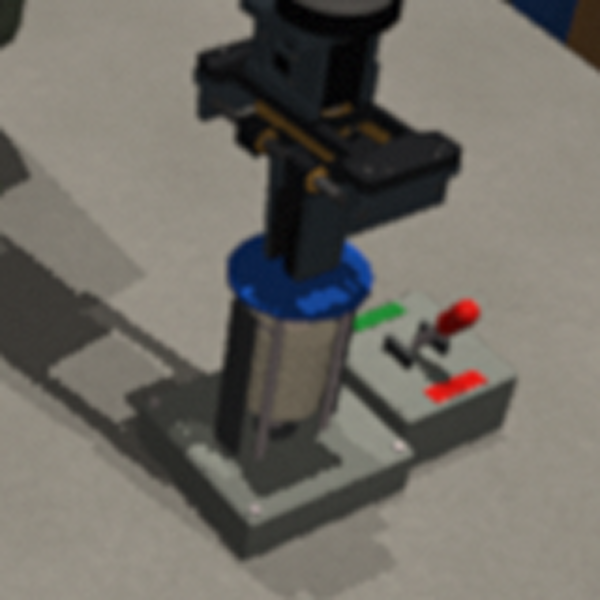

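Call:
apply_moves --plan '[{"jaw": 1, "delta_pos": [0, 0, 1.5], "spin": 0}, {"jaw": 1, "delta_pos": [0, 0, 1.5], "spin": 0}, {"jaw": 0.6, "delta_pos": [0, 0, 1], "spin": 0}, {"jaw": 0.4, "delta_pos": [0, 0, 0], "spin": 0}, {"jaw": 0.4, "delta_pos": [0, 0, 0], "spin": 0}, {"jaw": 0.4, "delta_pos": [0, 0, -10], "spin": 0}, {"jaw": 0.4, "delta_pos": [0, 0, -35], "spin": 0}, {"jaw": 0.4, "delta_pos": [0, 0, -70], "spin": 0}]'

```text
time_s: 59.9
ee_pos: [504.4, 139.9, 262.9]
ee_rot: [177.7, 0.9, 94.6]
force: [0.7, -0.3, 0.4]
gripper_width: 54.8
```

```bash
python3 - <<'E'
from h import *
s=env.state(); print(s['force'],s['gripper_width'],s['ee_pos'])
im=grab('scene'); cv2.imwrite('pics/s24.png',cv2.cvtColor(cv2.resize(im[60:220,260:420],(600,600),interpolation=cv2.INTER_CUBIC),cv2.COLOR_RGB2BGR))
grab('wrist','w24.png')
go([571,274,270],94.7)
E
```

```text
[ 0.69564812 -0.3101841   0.38382027] 54.84126219114811 [504.37073353 139.87561623 262.93171717]
at [506.9 140.6 266.9] [177.09   0.79  94.62] -> delta [127.7  74.8  -1. ] spin -0.001 dist 148 t 60.0
```

View pics/s24.png

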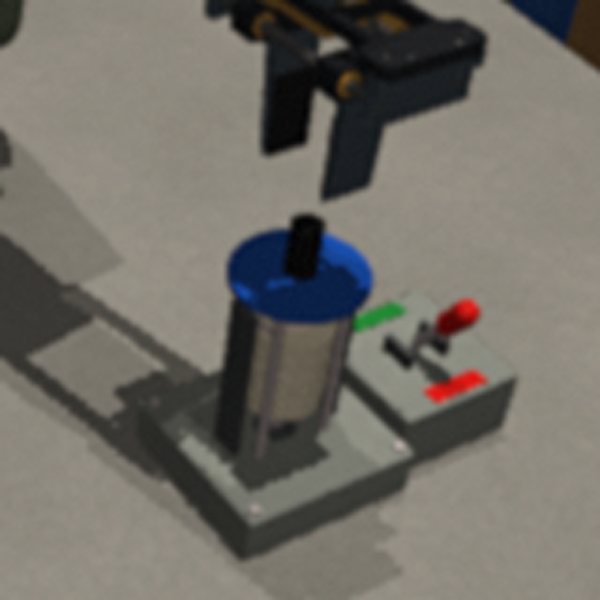

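View pics/w24.png

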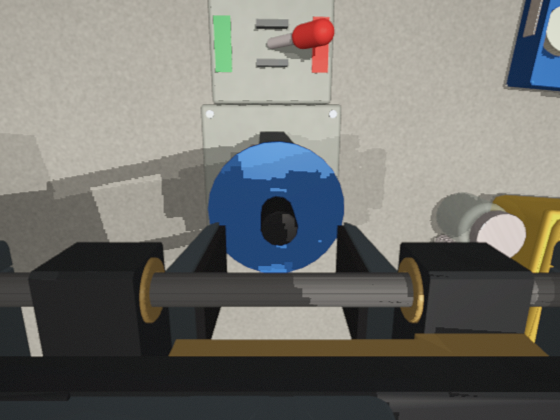

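Call:
apply_moves --plan '[{"jaw": 0.8, "delta_pos": [20, 13, -3], "spin": 0}, {"jaw": 1, "delta_pos": [50, 32, -3], "spin": 0}, {"jaw": 1, "delta_pos": [80, 52, -3], "spin": 0}, {"jaw": 1, "delta_pos": [110, 70, -3], "spin": 0}, {"jaw": 1, "delta_pos": [126, 79, -3], "spin": 0}, {"jaw": 1, "delta_pos": [129, 80, 0], "spin": 0}, {"jaw": 1, "delta_pos": [129, 80, 15], "spin": 0}, {"jaw": 1, "delta_pos": [129, 80, 40], "spin": 0}]'

```text
time_s: 61.0
ee_pos: [578.0, 274.2, 229.0]
ee_rot: [177.0, 0.8, 94.6]
force: [-0.4, -0.0, -0.1]
gripper_width: 0.2
```

```bash
python3 - <<'E'
from h import *
go([577,274.5,104],94.7)
E
```

```text
at [578.  274.2 229. ] [177.03   0.79  94.58] -> delta [  2.1  -7.4 124.7] spin -0.002 dist 125 t 61.0
```

Call:
apply_moves --plan '[{"jaw": 1, "delta_pos": [1, -1, 25], "spin": 0}, {"jaw": 1, "delta_pos": [1, -2.5, 60], "spin": 0}, {"jaw": 1, "delta_pos": [2, -4.5, 95], "spin": 0}, {"jaw": 1, "delta_pos": [2, -6, 118], "spin": 0}, {"jaw": 1, "delta_pos": [2, -7, 125], "spin": 0}, {"jaw": 1, "delta_pos": [2, -7, 125], "spin": 0}, {"jaw": 1, "delta_pos": [2, -7, 125], "spin": 0}, {"jaw": 1, "delta_pos": [2, -7, 125], "spin": 0}]'

```text
time_s: 62.0
ee_pos: [578.0, 274.7, 104.9]
ee_rot: [176.9, 0.7, 94.6]
force: [-0.7, 0.4, 0.6]
gripper_width: 0.3
```

```bash
python3 - <<'E'
from h import *
go([500,268.5,104],94.7)
E
```

```text
at [578.  274.7 104.9] [176.92   0.75  94.57] -> delta [  0.1 -78.2  -3.3] spin -0.002 dist 78 t 62.0
```

Call:
apply_moves --plan '[{"jaw": 1, "delta_pos": [0, -11, -0.5], "spin": 0}, {"jaw": 1, "delta_pos": [0, -23, -1], "spin": 0}, {"jaw": 1, "delta_pos": [0, -35, -1.5], "spin": 0}, {"jaw": 1, "delta_pos": [0, -47, -2], "spin": 0}, {"jaw": 1, "delta_pos": [0, -59, -2.5], "spin": 0}, {"jaw": 1, "delta_pos": [0, -70, -3], "spin": 0}, {"jaw": 1, "delta_pos": [0, -77, -3.3], "spin": 0}, {"jaw": 1, "delta_pos": [0, -77, -3.3], "spin": 0}]'

```text
time_s: 63.0
ee_pos: [500.6, 268.4, 103.9]
ee_rot: [177.0, 0.8, 94.6]
force: [0.5, -1.1, -0.6]
gripper_width: 0.8
```

Call:
apply_moves --plan '[{"jaw": 1, "delta_pos": [0, 5, -10], "spin": 0}, {"jaw": 1, "delta_pos": [0, 10, -50], "spin": 0}, {"jaw": 1, "delta_pos": [0, 10, -100], "spin": 0}, {"jaw": 1, "delta_pos": [0, 10, -150], "spin": 0}, {"jaw": 1, "delta_pos": [-30, 10, -195], "spin": 0}, {"jaw": 1, "delta_pos": [-80, 10, -210], "spin": 0}, {"jaw": 1, "delta_pos": [-140, 10, -215], "spin": 0}, {"jaw": 1, "delta_pos": [-190, 10, -215], "spin": 0}]'

```text
time_s: 64.0
ee_pos: [514.9, 79.8, 323.4]
ee_rot: [176.8, 0.8, 94.6]
force: [0.6, -0.4, -0.7]
gripper_width: 0.5
```

```bash
python3 - <<'E'
from h import *
s=env.state(); print(s['force'],s['ee_pos'],s['time_s'])
im=grab('scene','s25.png'); cv2.imwrite('pics/s25z.png',cv2.cvtColor(cv2.resize(im[100:220,280:420],None,fx=5,fy=5,interpolation=cv2.INTER_CUBIC),cv2.COLOR_RGB2BGR))
grab('top','top25.png'); grab('wrist','w25.png')
E
```

```text
[ 0.55265268 -0.39698799 -0.65405322] [514.89321713  79.82968475 323.36932795] 64.0
```

View pics/s25z.png

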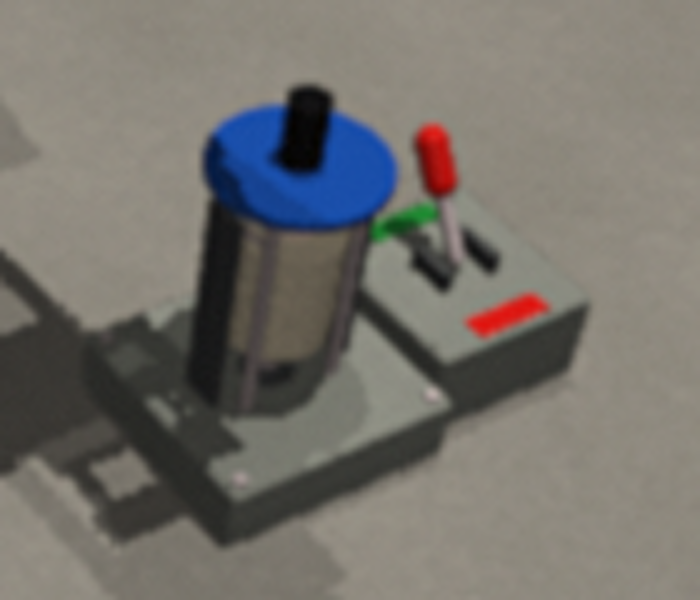

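View pics/top25.png

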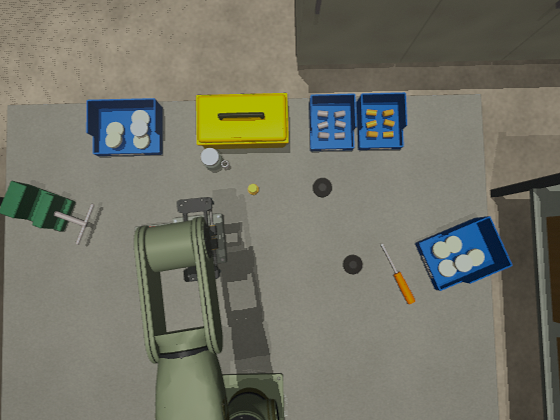

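View pics/w25.png

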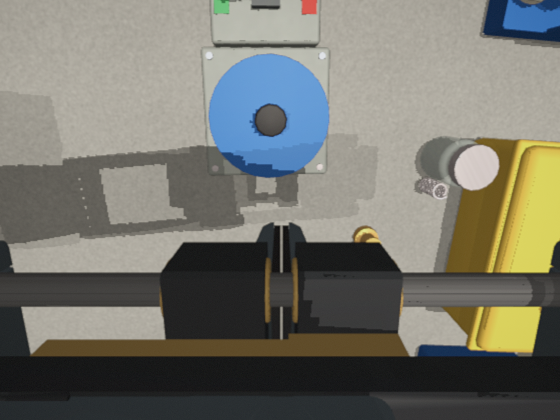

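```bash
python3 - <<'E'
from h import *
print(env.job_done())
E
```

```text
the job is handed in; nothing more can be done
None
```

I handed the job in at about 64 s of the 210 s, with everything done in the order asked. I switched the isolator off, took the cover off, loaded all five white discs, put the cover back and then switched the isolator on.

- **Magazine:** each disc was pushed to about 11 mm below the catch tips. After each push, the picture showed the top disc at the same height, under the catches.
- **Cover and isolator:** the last pictures show the cover lying flat on the rods and the handle leaning to the green ON mark.
- **Rest of the bench:** no white disc is left loose on the bench. The white discs in the blue bins were left there, as I took them not to be part of the job. The rubber discs, fitting, spring, screwdriver and jar look unmoved in the last top view. I saw no disc knocked aside.

**Checks that disagreed:**
- **Scene camera:** it read about 7 mm further out in x than the top and wrist cameras, so I relied on those two.
- **Tool tilt:** it drifted to about 3° by the end, with no visible effect on how the discs or cover sit.
- **Push force:** the final readings levelled off at about 5 to 6 N, where the spring data suggest nearly 10 N for the fifth disc. I relied on depth and the pictures instead.

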